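Draw the book rack's end panel home with its cam lock

TASK

Take the screwdriver off its sloping rest, stand it blade-down in the hole of the wooden block and let go, then take it again from above. Put its blade into the slot of the cam lock in the flat-pack book rack and turn it clockwise until the end panel is pulled fully home against the board. Then stand the screwdriver back in the block, leaving the other things on the table where they are.

Things in the scene. Friction and masses are not known exactly. Their poses are not given: they have to be found in the camera images.
- driver: 90 g screwdriver. Origin: blade's end; z along its axis to the butt. Blade 16 mm long, 12 wide (x), 3.5 thick (y); round shank 12 mm thick to z = 50; square wood handle 24 x 24, sides along x and y, to z = 120; balance near z = 68. Starts loose on the rest, blade low, axis sloping 45 degrees, two handle flats upright, with finger room beside and under the handle from z = 55 to 100.
- rest: fixed light-wood sloping rest, foot 130 x 60 mm (x, y), 90 mm high; origin under its centre. The screwdriver lies in its x-z plane, handle towards +x and up, in open cradles round the shank and round the last 15 mm of the handle: lift it straight up out of both.
- block: fixed wooden tool block 80 x 70 mm (x, y), 50 mm high, with one round blind hole; origin at the centre of its underside.
- block_hole0 (a point): centre of the mouth of the block's hole, level with the block's top, z up. The hole is 16 mm in diameter with a 2 mm chamfer, 40 mm deep: a screwdriver standing in it has its blade's end 40 mm below this point and leans a few degrees at most.
- rack: fixed flat-pack book rack in light wood: board 160 mm (x) by 250 mm (y, from -200 to +50) lying on the table, its top 40 mm up, with an end panel 95 mm high fixed at -y and the loose-guided end panel at +y. Origin on the underside, straight below the cam's axis. A screwdriver let go in the cam's slot stays standing there, leaning some degrees at most.
- cam_face (a point): centre of the cam's flush 28 mm steel disc, at the board's top, axes as the rack's; does not turn with it. Blind slot through the centre, 5.5 x 14.5 mm, 16 deep. Its direction is not measured: along the rack's x when unlocked, at the start up to 0.45 rad either way from that (see it or feel for it). Clockwise from above to a stop half a turn past unlocked, about 0.1 N m, stays put; home in the last 0.5 rad.
- end_panel (a joint): how far the end panel has been drawn towards the board, m: within 0.0005 of 0 at the start (6 mm gap), 0.006 when the gap is shut. Only the cam moves it; pushing it by hand does not.
- panel_top (a point): middle of the upper edge of the moving end panel (160 mm along the rack's x, 18 mm thick, 95 mm high); its middle is 65 mm from the cam's axis along the rack's +y at the start, 59 mm when home.
- tumbler: clear plastic tumbler, 66 mm across, 100 mm high, loose; leave alone. Origin under its centre.
- tape: cardboard-coloured roll of tape lying flat, 90 mm across, 24 mm high, loose; leave alone. Origin under its centre.
- mallet: small hammer lying on the table, loose; leave alone.
- fittings: grey fittings tray 100 x 70 x 30 mm, loose; leave alone. Origin under its centre.
- guide: blue book 150 x 110 x 18 mm lying flat, loose; leave alone. Origin under its centre.
- dowel: wooden dowel, 14 mm thick, 104 mm long, lying loose; leave alone.
- glue: white glue bottle standing, 48 mm across, 80 mm high, loose; leave alone. Origin under its centre.
Things that resemble listed ones, but are neither listed nor needed, are in the scene too. There is more than one size of the block; the job needs the middle-sized.

How it is judged:
On the way, in this order (a step that is already met when the one before it is completed fails the run):
1. the screwdriver stands blade-down in the block's hole, let go (angle between driver's own z axis and vertical below 0.15 rad and horizontal distance between driver and block_hole0 below 0.006 m and z of driver in the frame of block_hole0 below -0.034 m and contact force between the fingers and driver below 0.1 N and linear speed of driver below 0.02 m/s), for 0.2 s.
2. with the screwdriver's blade in the cam's slot, the end panel is drawn fully home (value of joint end_panel above 0.0055 m and horizontal distance between driver and cam_face below 0.008 m and z of driver in the frame of cam_face below -0.004 m), for 0.1 s.
At the end, for the whole second after the job is handed in: The end panel is drawn at least 5.5 of its 6 mm towards the board, and the screwdriver stands blade-down in the block's hole (upright within 0.15 rad, blade's end within 6 mm of the hole's axis and at least 34 mm below the mouth), let go and at rest (all of step 1 and value of joint end_panel above 0.0055 m); the robot touches nothing.
It fails at once if another loose thing on the table is moved more than 30 mm (distance of any of tumbler, tape, mallet, fittings, guide, dowel, glue from where it was at the start of the episode above 0.03 m).
It also fails if it takes over 72 s, if anything falls off the work surface, if the arm or the gripper's body presses on something with over 40 N, if the wrist force passes 120 N, or if a joint passes its speed limit or range.

ROBOT

A 7-joint arm with a two-finger parallel gripper is mounted at the origin on the work surface. World frame = base frame: x ahead of the robot, y to its left, z up, the work surface at z = 0. Lengths are in m, angles in rad, forces in N, time in s.
With the tool pointing down it reaches from about 0.4 to 0.85 m from the base axis. Payload 10.4 kg.
Tool frame: the origin (TCP) lies midway between the tips of the shut fingers; the grasp point (between the pads) lies 19 mm behind it (manip.hold_point_z is the distance from the TCP to the grasp point, in m); z points along the fingers, y is the line along which they close (so a half turn about z gives the same grasp; the last joint's range is limited). The gripper opens to 85 mm and grips with 20 to 120 N. Pads are 22 mm wide; open, the fingers measure 114 mm over their backs; the gripper's body (76 mm by 85 mm) begins 54 mm behind the grasp point. The pads swing forward as they close: fully open they stand 13 mm farther back than shut.
Start: joints at [-1.138, 0.332, -0.065, 1.46, 0.022, 1.35, -0.088], TCP at [0.275, 0.561, 0.231] pointing down, gripper open.
Joint ranges: [-2.6, 2.6], [-0.5, 2.12], [-1.47, 1.34], [0.16, 2.42], [-1.27, 4.41], [0.06, 2.06], [-2.6, 2.6]. Speed limits (rad/s): [2.22, 2.22, 2.79, 2.79, 3.14, 3.14, 3.14].

INTERFACE

Orientations are given as a unit quaternion [x, y, z, w].
In Python, from workcell import manip, eyes, job gives the robot as it stands.
- The arm moves only by the shell command python3 -m crank 'ROWS' [FORCE]. ROWS is JSON, a list that holds one entry, the list of rows, each a list of 7 numbers: the finger opening in cm, from 0 to 8.54, then the shift along the world's x, y, z in cm, then the turn, a rotation vector about the world's x, y, z in degrees. In form: [[[hand, x, y, z, ax, ay, az], ...]]. A call has 1 to 20 rows; each row shifts and turns the commanded pose from where the row before left it; what a row does not reach is not made up. A row lasts 1/8 s, in which the tool goes at most 62.5 mm and 10.7 degrees, less where a joint would pass 70% of its speed; a pose out of reach is approached as far as the arm can. A call with a gripper value outside its range is refused whole. The fingers move at their own pace and stop on an object; FORCE is the grip in N (left out, the last holds). Time passes only in rows, so rows that do not move let the fingers close. It gives the time, the measured TCP pose, the force, the opening and the grip force at its end, in the units of the state.
- manip.get_obs(): the state, without advancing time (a new reading comes with each control period).
- eyes.camera(name): name is "side" or "top" or "wrist"; returns (picture, depth): 384x512x3 uint8, red, green, blue; 384x512 float32, m along the optical axis (not along the pixel's ray), 0 where there is no reading.
- eyes.camera_params(name): a dict with "fx", "fy", "cx", "cy" (pixels), "world_from_camera" (4x4, takes a point from camera to world coordinates); the wrist camera has in their place "hand_eye" (4x4, takes a point from camera to tool coordinates, whose origin is the TCP and whose axes are the flange's). Camera axes: x right, y down, z forward; pixel columns grow to the right and rows downward; lengths in m; the calibration is good to about 2 mm. A picture is of the moment at which its call begins: read the wrist's pose just before it. camera_params takes no time and is no camera call.
- job.hand_in(): hands the job in; it is judged then, once.
The state is a dict: "clock": time; "joint_pos": joint angles; "joint_velocities": joint speeds; "tau": joint torques, N m; "position": TCP position; "ee_rot": TCP orientation; "ft_force": force on the tool from outside, world axes, zero at the start; "torque": the same for the moment, N m; "grip_width": opening from 0.0 (shut) to 1.0 (fully open); "grasp_force": force on a finger pad.
Only numpy, scipy, OpenCV 4.12 (cv2) and the standard library are available. Lean on these libraries where they do the work, as an engineer would, in place of code of your own. Each camera call takes 0.05 s, during which the arm holds its last target. There are 200 camera calls.

## Working session

There is one attempt and no reset: what is moved stays moved. The work goes in short steps, Python scripts to look and compute and a shell command to move; the robot and the scene stay as the last step left them, time stands still between calls to the robot, and variables do not carry over. Pictures are saved under pics/ and viewed, at most 10 in all, crops included, and the job is handed in when it is done.

```bash
mkdir -p pics; ls
cat > h.py <<'E'
import numpy as np, cv2
from scipy.spatial.transform import Rotation as R
from workcell import manip, eyes, job
def T(o):
    M=np.eye(4); M[:3,:3]=R.from_quat(o["ee_rot"]).as_matrix(); M[:3,3]=o["position"]; return M
def cloud(name):
    o=manip.get_obs(); p,d=eyes.camera(name); c=eyes.camera_params(name)
    W=c["world_from_camera"] if "world_from_camera" in c else T(o)@np.array(c["hand_eye"])
    W=np.array(W); v,u=np.mgrid[:384,:512]
    P=np.stack([(u-c["cx"])/c["fx"]*d,(v-c["cy"])/c["fy"]*d,d,np.ones_like(d)],-1)@W.T
    P=P[...,:3]; P[d==0]=np.nan
    return p,P,c,W
E
python3 - <<'E'
from h import *
o=manip.get_obs(); print(o)
ims=[]
for n in ("top","side"):
    p,P,c,W=cloud(n); np.savez(f"{n}.npz",p=p,P=P); cv2.imwrite(f"pics/{n}.png",cv2.resize(p[...,::-1],(800,600)))
    print(n,W.round(3),c["fx"])
E
```

```text
pics
{'clock': 0.0, 'joint_pos': array([-1.1375954 ,  0.33285084, -0.06466888,  1.46097101,  0.0215879 ,
        1.34990452, -0.08850089]), 'joint_velocities': array([ 3.60673356e-04, -2.57611982e-06, -5.47704944e-04, -7.36072456e-04,
        1.70012686e-03, -1.49642246e-04, -5.60824274e-04]), 'tau': array([ 4.09755667e-04, -6.25429702e+01,  4.96306247e-02, -3.91622400e+01,
        1.63914176e-02,  9.79423552e-03,  6.41060666e-06]), 'position': array([0.27496072, 0.5608335 , 0.23051481]), 'ee_rot': array([ 2.25938242e-01,  9.74141362e-01, -7.07673546e-04, -1.29695324e-04]), 'ft_force': array([ 0.24985381, -0.06918874,  0.56878025]), 'torque': array([0.01609451, 0.03648285, 0.03667907]), 'grasp_force': 0.0, 'grip_width': 1.0011698100160293}
top [[-0.023 -0.989  0.145  0.392]
 [-1.     0.022 -0.01   0.087]
 [ 0.007 -0.146 -0.989  0.954]
 [ 0.     0.     0.     1.   ]] 360.0678276644659
side [[-0.973 -0.123  0.196  0.236]
 [-0.231  0.49  -0.841  1.253]
 [ 0.007 -0.863 -0.505  0.778]
 [ 0.     0.     0.     1.   ]] 493.84960630725783
```

View pics/top.png

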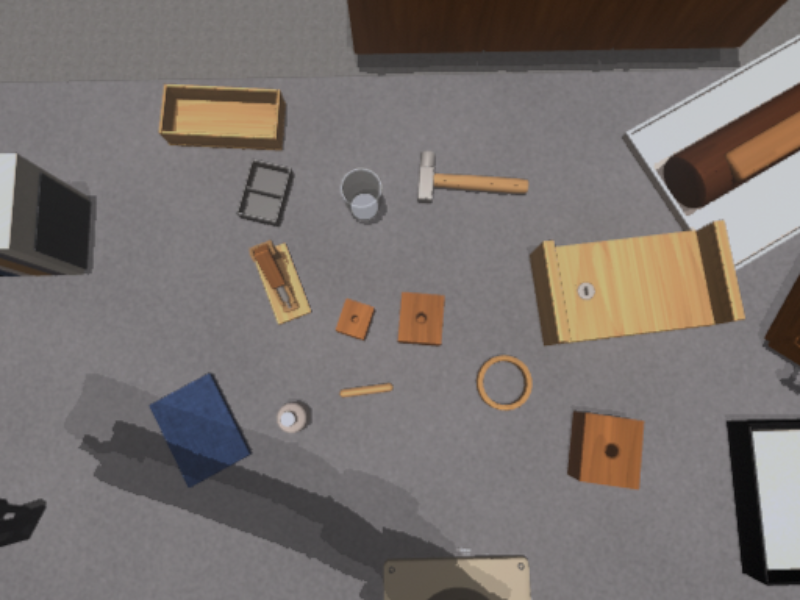

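View pics/side.png

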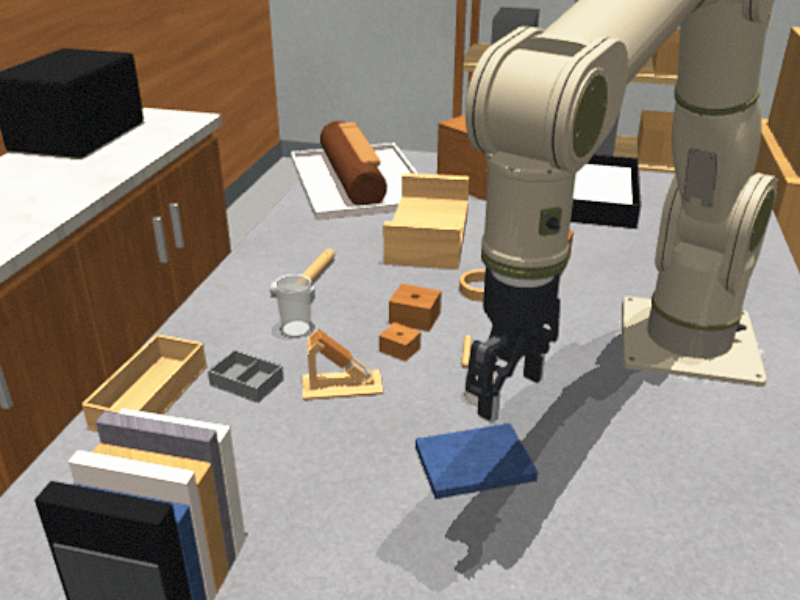

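Top view (800x600 px): screwdriver on its rest at (272,275), blade end near (290,305). The blocks are small at (355,318), middle at (421,318) and large at (612,450). The cam disc is at (586,290), and the moving panel with its gap is at the left (548,290). The side view agrees and shows the driver sloping up to the left. Only one screwdriver is visible; the block that could be confused is the middle of the three, so I'll check sizes and one crop.

Run:
```python
from h import *
z=np.load("top.npz"); p,P=z["p"],z["P"]
def px(u,v): return int(v*384/600),int(u*512/800)
for n,(u,v) in dict(small=(345,310),mid=(408,305),large=(600,430),cam=(586,290),board=(640,290),panelmv=(548,290),panelfix=(722,270),handle=(268,262),shank=(287,297)).items():
    print(n,P[px(u,v)].round(3))
def box(u0,u1,v0,v1,zl,zh,n):
    a=px(u0,v0);b=px(u1,v1);Q=P[a[0]:b[0],a[1]:b[1]].reshape(-1,3);c=p[a[0]:b[0],a[1]:b[1]].reshape(-1,3)
    m=(Q[:,2]>zl)&(Q[:,2]<zh);Q=Q[m]
    r=cv2.minAreaRect(Q[:,:2].astype(np.float32)); print(n,m.sum(),np.round(r[0],4),np.round(r[1],4),r[2],"z",np.median(Q[:,2]).round(4)); return Q,c[m]
box(335,376,295,345,.02,.2,"small")
box(390,455,280,355,.04,.06,"mid")
box(560,660,400,500,.06,.2,"large")
box(545,730,225,350,.034,.045,"board")
box(530,580,230,350,.085,.11,"panel")
Q,c=box(235,320,230,330,.015,.15,"rest")
hsv=cv2.cvtColor(c[None],cv2.COLOR_RGB2HSV)[0]
a=px(240,230);b=px(320,330)
big=cv2.resize(p[a[0]:b[0],a[1]:b[1],::-1],None,fx=7,fy=7)
a=px(385,275);b=px(460,355)
b2=cv2.resize(p[a[0]:b[0],a[1]:b[1],::-1],(big.shape[1],big.shape[0]))
cv2.imwrite("pics/crop.png",np.hstack([big,b2]))
# cam disc: grey pixels
a=px(565,270);b=px(608,312);s=cv2.cvtColor(p[a[0]:b[0],a[1]:b[1]],cv2.COLOR_RGB2HSV)
m=s[...,1]<70;print("cam",P[a[0]:b[0],a[1]:b[1]][m].mean(0),m.sum())
a=px(410,307);b=px(433,330);s=p[a[0]:b[0],a[1]:b[1]].sum(2); 
m=(s<np.percentile(s,25)); yx=np.argwhere(m).mean(0)+a; print("hole px",yx)
```

```text
small [0.515 0.172 0.036]
mid [0.519 0.066 0.051]
large [ 0.314 -0.226  0.064]
cam [ 0.541 -0.231  0.033]
board [nan nan nan]
panelmv [ 0.535 -0.154  0.077]
panelfix [ 0.558 -0.426  0.093]
handle [0.585 0.284 0.099]
shank [0.538 0.266 0.038]
small 425 [0.501  0.1541] [0.049  0.0559] 70.64807891845703 z 0.0356
mid 852 [0.4983 0.0455] [0.0699 0.0804] 83.87821960449219 z 0.0504
large 1651 [ 0.2838 -0.2412] [0.0934 0.1041] 80.96139526367188 z 0.0653
board 5696 [ 0.5443 -0.2914] [0.1607 0.277 ] 5.729065418243408 z 0.0405
panel 548 [ 0.5308 -0.1629] [0.1587 0.0197] 5.238896369934082 z 0.095
rest 541 [0.5687 0.2801] [0.1041 0.0371] 20.619665145874023 z 0.0782
cam [ 0.53732176 -0.22781141  0.03950198] 98
hole px [202.75925926 268.96296296]
```

View pics/crop.png

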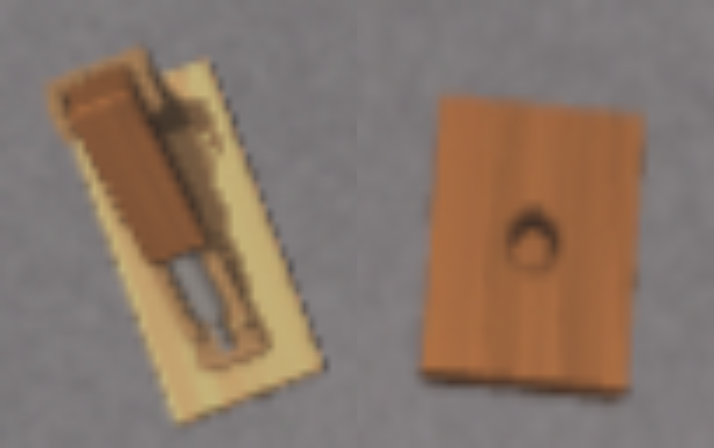

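The middle block measures 80x70 mm, 50 mm high, so it's the right one. The crop shows the driver lying butt-up, with the blade at (215,340) in its cradle, and the block's hole at (530,240). Rest yaw is about 20.6°. Next I'll move above the driver for a wrist look.

```bash
python3 -m crank '[[[8.5,3.55,-3.55,0.7,0,0,5.85],[8.5,3.55,-3.55,0.7,0,0,5.85],[8.5,3.55,-3.55,0.7,0,0,5.85],[8.5,3.55,-3.55,0.7,0,0,5.85],[8.5,3.55,-3.55,0.7,0,0,5.85],[8.5,3.55,-3.55,0.7,0,0,5.85],[8.5,3.55,-3.55,0.7,0,0,5.85],[8.5,3.55,-3.55,0.7,0,0,5.85],[8.5,0,0,0,0,0,0],[8.5,0,0,0,0,0,0]]]' 30
python3 - <<'E'
from h import *
c=eyes.camera_params("wrist"); print({k:np.round(v,3) for k,v in c.items()})
p,P,c,W=cloud("wrist"); np.savez("w1.npz",p=p,P=P,W=W); cv2.imwrite("pics/w1.png",p[...,::-1]); print(W.round(3), manip.get_obs()["joint_pos"].round(2))
E
```

```text
clock: 1.35
position: [0.5586, 0.2777, 0.2868]
ee_rot: [-0.179, 0.984, 0.0, -0.001]
ft_force: [-0.0, 1.5, -0.5]
grip_width: 0.996
grasp_force: 0.0
{'fx': np.float64(335.33), 'fy': np.float64(335.33), 'cx': np.float64(254.844), 'cy': np.float64(188.122), 'hand_eye': array([[-0.   , -0.955, -0.297,  0.075],
       [ 1.   , -0.   , -0.001, -0.001],
       [ 0.001, -0.297,  0.955, -0.143],
       [ 0.   ,  0.   ,  0.   ,  1.   ]])}
[[-0.352  0.894  0.277  0.489]
 [ 0.936  0.337  0.104  0.251]
 [-0.     0.295 -0.955  0.429]
 [ 0.     0.     0.     1.   ]] [-0.59  0.31  0.07  1.38 -0.02  1.46  1.41]
```

View pics/w1.png

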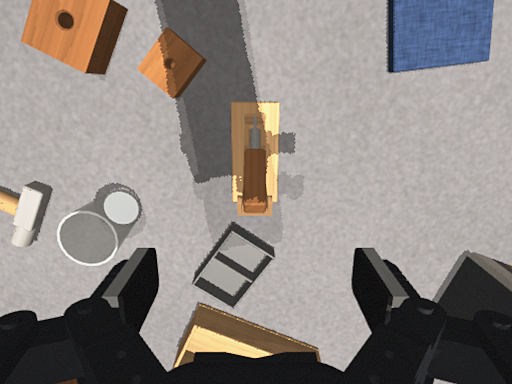

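The wrist view shows the driver handle at (255,178) and the shank and blade at (255,130). The fittings tray is at (233,262), the middle block at the top left with its hole at (66,20). The handle axis runs along the image columns, so the gripper yaw fits.

Run:
```python
from h import *
z=np.load("w1.npz"); p,P=z["p"],z["P"]
a=np.deg2rad(20.6); 
sub=(slice(95,225),slice(225,290)); Q=P[sub].reshape(-1,3);c=p[sub].reshape(-1,3).astype(int)
for r in range(110,218,6):
    print(r,[tuple(p[r,k]) and (P[r,k]*1000).round(0).tolist() for k in (255,)],p[r,255])
m=(c.sum(1)<260)&(Q[:,2]>.045)&(c[:,0]>c[:,2]+25)
H=Q[m]; print(m.sum()); ctr=np.median(H,0); u,s,v=np.linalg.svd(H-H.mean(0),full_matrices=False); print(ctr,H.min(0),H.max(0),v,s/np.sqrt(len(H)))
r=cv2.minAreaRect(H[:,:2].astype(np.float32));print(r)
b=(np.abs(P[...,2]-.05)<.006)
ys,xs=np.mgrid[:384,:512]; R0=(xs<130)&(ys<75)&b; Q=P[R0]; print("block",cv2.minAreaRect(Q[:,:2].astype(np.float32)))
g=p[5:35,50:82].sum(2); k=np.argwhere(g<150).mean(0)+[5,50]; print(k,g.min())
c=eyes.camera_params("wrist");W=z["W"]
d=W[:3,:3]@[(k[1]-c["cx"])/c["fx"],(k[0]-c["cy"])/c["fy"],1]; print("hole",W[:3,3]+d*(.05-W[2,3])/d[2])
```

```text
110 [[517.0, 261.0, 8.0]] [152 118  81]
116 [[523.0, 264.0, 20.0]] [117 108  98]
122 [[529.0, 266.0, 28.0]] [112 109 107]
128 [[535.0, 268.0, 33.0]] [112 109 104]
134 [[541.0, 270.0, 38.0]] [114 109 103]
140 [[546.0, 272.0, 45.0]] [113 108 103]
146 [[552.0, 274.0, 51.0]] [113 110 103]
152 [[556.0, 276.0, 63.0]] [110  71  44]
158 [[561.0, 278.0, 71.0]] [110  72  42]
164 [[566.0, 280.0, 75.0]] [109  68  41]
170 [[571.0, 282.0, 79.0]] [112  75  45]
176 [[576.0, 284.0, 85.0]] [111  73  44]
182 [[581.0, 286.0, 89.0]] [111  72  42]
188 [[586.0, 287.0, 95.0]] [109  70  41]
194 [[590.0, 289.0, 100.0]] [111  72  44]
200 [[595.0, 291.0, 105.0]] [177 116  69]
206 [[601.0, 293.0, 106.0]] [158 102  61]
212 [[610.0, 297.0, 96.0]] [168 112  69]
1139
[0.57525885 0.28224856 0.08377896] [0.55027345 0.26434876 0.0455757 ] [0.61232999 0.30780823 0.10662254] [[ 0.67216764  0.2553739   0.69496391]
 [-0.24830892  0.96202671 -0.11334588]
 [ 0.69751942  0.09637831 -0.71005484]] [0.01819766 0.00712914 0.00435077]
((0.5800947546958923, 0.2852282226085663), (0.05844360217452049, 0.034725915640592575), 18.53522491455078)
block ((0.49945318698883057, 0.04520097374916077), (0.0720495656132698, 0.07952911406755447), 83.71371459960938)
[20.03529412 65.3       ] 106
hole [0.49849683 0.04655571 0.05      ]
```

```bash
python3 -m crank '[[[8.5,2.0,0.7,-4.7,0,0,0],[8.5,0,0,-5,0,0,0],[8.5,0,0,-5,0,0,0],[8.5,0,0,-5,0,0,0],[8.5,0,0,-4,0,0,0],[8.5,0,0,0,0,0,0],[8.5,0,0,0,0,0,0],[2,0,0,0,0,0,0],[2,0,0,0,0,0,0],[2,0,0,0,0,0,0],[2,0,0,0,0,0,0],[2,0,0,0,0,0,0],[2,0,0,0,0,0,0]]]' 50
```

```text
clock: 3.02
position: [0.5793, 0.2844, 0.0509]
ee_rot: [-0.179, 0.984, 0.0, 0.0]
ft_force: [-2.6, -0.9, 5.6]
grip_width: 0.274
grasp_force: 49.1
```

```bash
python3 -m crank '[[[2,0,0,3,0,0,0],[2,0,0,4,0,0,0],[2,0,0,5,0,0,0],[2,0,0,5,0,0,0],[2,0,0,3,0,0,0],[2,-1.1,-3.8,0,3.17,-8.42,0],[2,-1.1,-3.9,0,3.17,-8.42,0],[2,-1.2,-3.9,0,3.17,-8.42,0],[2,-1.2,-3.9,0,3.17,-8.42,0],[2,-1.1,-3.9,0,3.17,-8.42,0],[2,-1.1,-3.9,0,0,0,0],[2,0,0,0,0,0,0],[2,0,0,0,0,0,0],[2,0,0,0,0,0,0]]]'
python3 - <<'E'
from h import *
print(manip.get_obs()["joint_pos"].round(2), T(manip.get_obs()).round(3))
for n in ("side","wrist"):
    p,P,c,W=cloud(n); np.savez(n+"2.npz",p=p,P=P,W=W); cv2.imwrite(f"pics/{n}2.png",p[...,::-1])
a=cv2.imread("pics/side2.png");b=cv2.imread("pics/wrist2.png")
cv2.imwrite("pics/both2.png",np.hstack([cv2.resize(a[80:300,150:400],(400,352)),cv2.resize(b,(400,300),interpolation=cv2.INTER_AREA).copy() if 0 else cv2.copyMakeBorder(cv2.resize(b,(400,300)),0,52,0,0,0)]))
E
```

```text
clock: 4.78
position: [0.5113, 0.0521, 0.2503]
ee_rot: [-0.167, 0.909, 0.068, 0.376]
ft_force: [-0.2, -0.2, -1.1]
grip_width: 0.275
grasp_force: 49.3
[-0.49 -0.47  0.35  2.36 -0.04  0.47  1.85] [[-0.661 -0.354  0.661  0.511]
 [-0.252  0.935  0.249  0.052]
 [-0.706 -0.001 -0.708  0.25 ]
 [ 0.     0.     0.     1.   ]]
```

View pics/both2.png

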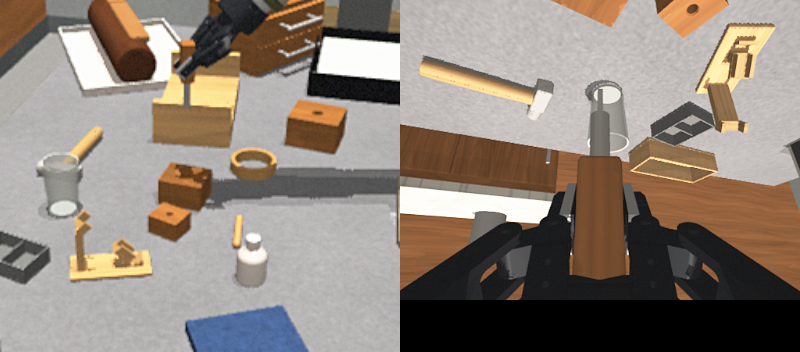

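The side view shows the driver held upright above the block at (187,95), and the rest is empty. In the wrist view the shank is at (600,135) and the blade at (600,100), and the blade looks narrower than the shank. That means we see its thin edge, so its width lies across the finger closing line. I'll measure the driver's axis and tip.

Run:
```python
from h import *
z=np.load("wrist2.npz"); p,P,W=z["p"],z["P"],z["W"]
for r in range(104,204,6):
    d=np.linalg.norm(P[r]-W[:3,3],axis=1)
    m=np.zeros(512,bool); m[235:280]=True; m&=(d<.26)
    if m.sum(): 
        k=np.where(m)[0]; print(r,k[0],k[-1],(P[r,k].mean(0)*1000).round(1),"w",(np.linalg.norm(P[r,k[0]]-P[r,k[-1]])*1000).round(1))
```

```text
116 253 259 [492.2  44.5 186.4] w 3.1
122 253 259 [492.   44.4 190.4] w 3.0
128 252 259 [492.3  44.3 193.9] w 3.5
134 252 259 [492.3  44.3 197.6] w 3.4
140 252 259 [492.   44.2 201.4] w 3.5
146 244 266 [493.2  44.5 204.1] w 10.8
152 244 267 [493.2  44.6 207.5] w 11.3
158 244 267 [493.2  44.6 210.9] w 11.2
164 243 267 [493.3  44.4 214.2] w 11.7
170 243 267 [493.2  44.4 217.6] w 11.5
176 243 267 [493.3  44.4 220.7] w 11.3
182 243 267 [493.2  44.4 223.9] w 11.2
188 243 267 [493.3  44.4 227. ] w 11.1
194 243 268 [493.3  44.7 230. ] w 11.9
200 235 277 [487.1  42.6 236.1] w 17.8
```

```bash
python3 -m crank '[[[2,0.06,0.02,-4,0,0,0],[2,0,0,-4,0,0,0],[2,0,0,-4,0,0,0],[2,0,0,-0.8,0,0,0],[2,0,0,0,0,0,0],[2,0,0,0,0,0,0]]]'
python3 - <<'E'
from h import *
print(manip.get_obs()["joint_pos"].round(2))
p,P,W=[cloud("side")[i] for i in (0,1,3)]
cv2.imwrite("pics/s3.png",cv2.resize(p[150:250,230:330,::-1],(500,500),interpolation=cv2.INTER_CUBIC))
p,P,c,W=cloud("wrist")
for r in range(104,204,10):
    d=np.linalg.norm(P[r]-W[:3,3],axis=1)
    m=np.zeros(512,bool); m[235:280]=True; m&=(d<.25)
    if m.sum(): 
        k=np.where(m)[0]; print(r,k[0],k[-1],(P[r,k].mean(0)*1000).round(1))
cv2.imwrite("pics/w3.png",p[...,::-1]);np.savez("w3.npz",p=p,P=P,W=W)
E
```

```text
clock: 5.62
position: [0.5129, 0.0541, 0.1826]
ee_rot: [-0.176, 0.91, 0.061, 0.371]
ft_force: [-0.4, -0.3, -0.7]
grip_width: 0.279
grasp_force: 49.8
[ 0.04 -0.29 -0.09  2.42 -0.74  0.35  2.52]
114 253 259 [493.   46.1 118.4]
124 253 259 [493.2  46.3 124.6]
134 252 259 [493.3  46.2 130.8]
144 246 265 [494.1  46.6 136.1]
154 244 267 [494.6  46.9 141.6]
164 243 267 [494.7  46.8 147.2]
174 243 267 [494.6  46.9 152.7]
184 243 267 [494.8  47.1 157.9]
194 243 268 [494.8  47.1 163. ]
```

View pics/w3.png

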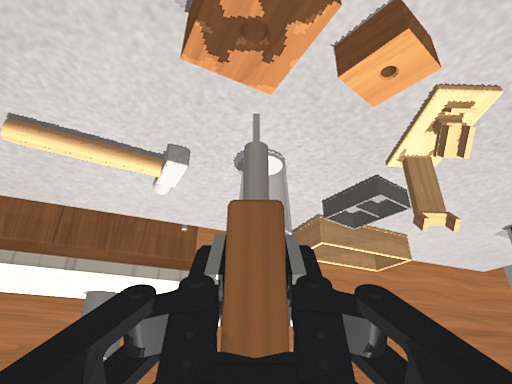

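The view shows the driver upright, with its blade at (256,125) above the middle block at (260,35). The arm can't go lower because joint 4 has reached its limit at 2.42. Tilting outward folds the arm too far, so I'll swing the tool around the vertical until the wrist comes from the side.

```bash
python3 -m crank '[[[2,1,0,1,0,0,-8],[2,1,0,0,0,0,-8],[2,1,0,0,0,0,-9],[2,0,0,0,0,0,-9],[2,0,0,0,0,0,-9],[2,0,0,0,0,0,0],[2,0,0,0,0,0,0]]]'
python3 -c "
from h import *
print(manip.get_obs()['joint_pos'].round(2)); print(T(manip.get_obs()).round(3))"
```

```text
clock: 6.7
position: [0.5322, 0.0519, 0.1956]
ee_rot: [0.081, 0.924, -0.044, 0.372]
ft_force: [-0.9, -0.4, -1.1]
grip_width: 0.272
grasp_force: 49.8
[ 0.93 -0.47 -1.15  2.31 -0.2   0.34  1.23]
[[-0.71   0.183  0.68   0.532]
 [ 0.118  0.983 -0.141  0.052]
 [-0.694 -0.02  -0.719  0.196]
 [ 0.     0.     0.     1.   ]]
```

```bash
python3 -m crank '[[[2,0,0,0,0,0,-9],[2,0,0,0,0,0,-9],[2,0,0,0,0,0,-9],[2,0,0,0,0,0,-9],[2,0,0,0,0,0,-9],[2,0,0,0,0,0,-9],[2,0,0,0,0,0,0],[2,0,0,0,0,0,0]]]'
python3 -c "
from h import *
print(manip.get_obs()['joint_pos'].round(2)); print(T(manip.get_obs()).round(3))"
```

```text
clock: 7.7
position: [0.4809, 0.025, 0.2303]
ee_rot: [0.443, 0.822, -0.161, 0.32]
ft_force: [-0.2, 0.1, -0.8]
grip_width: 0.28
grasp_force: 50.0
[ 1.13 -0.5  -1.46  2.05  0.26  0.96  0.08]
[[-0.403  0.831  0.383  0.481]
 [ 0.625  0.555 -0.548  0.025]
 [-0.668  0.019 -0.744  0.23 ]
 [ 0.     0.     0.     1.   ]]
```

```bash
python3 -m crank '[[[2,2.5,0,1.5,6.9,4.8,0],[2,2.5,0,1.5,6.9,4.8,0],[2,2.5,0,1.5,6.9,4.8,0],[2,2.5,0,1,6.9,4.8,0],[2,2.5,0,0,6.9,4.8,0],[2,0,0,0,0,0,0],[2,0,0,0,0,0,0]]]'
python3 -c "
from h import *
print(manip.get_obs()['joint_pos'].round(2)); print(T(manip.get_obs()).round(3))"
```

```text
clock: 8.57
position: [0.5088, 0.0138, 0.3122]
ee_rot: [0.475, 0.879, 0.024, 0.034]
ft_force: [0.7, 0.7, -1.3]
grip_width: 0.273
grasp_force: 49.9
[ 1.83 -0.5  -1.47  1.65 -0.54  1.48  0.97]
[[-0.546  0.834  0.083  0.509]
 [ 0.837  0.547  0.011  0.014]
 [-0.037  0.075 -0.996  0.312]
 [ 0.     0.     0.     1.   ]]
```

```bash
python3 -m crank '[[[2,4,0,0.5,0,0,0],[2,4,0,0.5,0,0,0],[2,4,0,0.5,0,0,0],[2,4,0,0.5,0,0,0],[2,4,0,0.5,0,0,0],[2,4,0,0,0,0,0],[2,4,0,0,0,0,0],[2,2,0,0,0,0,0],[2,0,0,0,0,0,0],[2,0,0,0,0,0,0]]]'
python3 -c "
from h import *
print(manip.get_obs()['joint_pos'].round(2)); print(T(manip.get_obs()).round(3))"
```

```text
clock: 9.82
position: [0.5836, 0.0102, 0.3755]
ee_rot: [0.472, 0.87, 0.073, 0.118]
ft_force: [-0.7, -0.4, -1.5]
grip_width: 0.274
grasp_force: 49.8
[ 1.89 -0.5  -1.47  1.53 -0.62  1.41  0.97]
[[-0.526  0.805  0.274  0.584]
 [ 0.839  0.543  0.015  0.01 ]
 [-0.137  0.238 -0.962  0.376]
 [ 0.     0.     0.     1.   ]]
```

Joints 2 and 3 are now pinned at their limits. I'll fit a kinematic model from the logged poses and plan a clean way out of this configuration.

```bash
cat > kin.py <<'E'
import numpy as np, itertools
from scipy.spatial.transform import Rotation as R
from scipy.optimize import least_squares
D=[([-1.1376,.3329,-.0647,1.461,.0216,1.3499,-.0885],[.27496,.56083,.23051],[.2259,.9741,-.0007,-.0001]),
([-.59,.31,.07,1.38,-.02,1.46,1.41],[.5586,.2777,.2868],[-.179,.984,0,-.001]),
([-.49,-.47,.35,2.36,-.04,.47,1.85],[.5113,.0521,.2503],[-.167,.909,.068,.376]),
([.04,-.29,-.09,2.42,-.74,.35,2.52],[.5129,.0541,.1826],[-.176,.91,.061,.371]),
([.93,-.47,-1.15,2.31,-.2,.34,1.23],[.5322,.0519,.1956],[.081,.924,-.044,.372]),
([1.13,-.5,-1.46,2.05,.26,.96,.08],[.4809,.025,.2303],[.443,.822,-.161,.32]),
([1.83,-.5,-1.47,1.65,-.54,1.48,.97],[.5088,.0138,.3122],[.475,.879,.024,.034]),
([1.89,-.5,-1.47,1.53,-.62,1.41,.97],[.5836,.0102,.3755],[.472,.87,.073,.118])]
LO=np.array([-2.6,-.5,-1.47,.16,-1.27,.06,-2.6]);HI=np.array([2.6,2.12,1.34,2.42,4.41,2.06,2.6])
def fk(q,k,s):
    # k: d1,d3,a3,d5,a5,d7,a7,off7,a1,offs2,4,6
    M=np.eye(3);p=np.zeros(3)
    def z(a):
        nonlocal M; M=M@R.from_euler('z',a).as_matrix()
    def y(a):
        nonlocal M; M=M@R.from_euler('y',a).as_matrix()
    def t(x,zz):
        nonlocal p; p=p+M@[x,0,zz]
    z(s[0]*q[0]);t(k[8],k[0]);y(q[1]);z(s[1]*q[2]);t(k[2],k[1]);y(q[3]);z(s[2]*q[4]);t(k[4],k[3]);y(q[5]);t(k[6],k[5]);z(s[3]*q[6]+k[7])
    return p,M
def fit():
    best=None
    for s in itertools.product((-1,1),repeat=3):
        s=(-1,)+s
        for off in (np.pi/2,-np.pi/2,0,np.pi):
            def f(k):
                e=[]
                for q,p,r in D:
                    P,M=fk(q,k,s); e+=list(P-p)+list(.3*(M-R.from_quat(r).as_matrix()).ravel())
                return e
            o=least_squares(f,[.3,.35,0,.35,0,.25,0,off,0])
            if best is None or o.cost<best[0]: best=(o.cost,o.x,s,np.array(o.fun).reshape(-1,12))
    return best
def ik(p,M,k,s,q0,ref=None,w=.02):
    ref=q0 if ref is None else ref
    def f(q):
        P,N=fk(q,k,s); return np.r_[(P-p)*10,(N-M).ravel(),w*(q-ref)]
    o=least_squares(f,np.clip(q0,LO+.01,HI-.01),bounds=(LO+.05,HI-.05)); P,N=fk(o.x,k,s)
    return o.x,np.linalg.norm(P-p),np.linalg.norm(N-M)
if __name__=="__main__":
    b=fit(); print(b[0],b[1].round(4),b[2]); print(np.abs(b[3]).max(1).round(4)); np.savez("k.npz",k=b[1],s=b[2])
E
python3 kin.py
```

```text
0.0041179443959024785 [ 0.2584  0.4348 -0.053   0.4786 -0.0105  0.3453 -0.042   1.5709  0.0215] (-1, -1, -1, -1)
[0.0408 0.0394 0.0478 0.0119 0.0122 0.0134 0.0157 0.0098]
```

```bash
python3 - <<'E'
import re
s=open('kin.py').read()
s=s.replace("def t(x,zz):\n        nonlocal p; p=p+M@[x,0,zz]","def t(x,zz,yy=0):\n        nonlocal p; p=p+M@[x,yy,zz]")
s=s.replace("y(q[1]);z(s[1]*q[2]);t(k[2],k[1])","y(q[1]);t(k[9],0,k[10]);z(s[1]*q[2]);t(k[2],k[1],k[11])").replace("y(q[3]);z(s[2]*q[4]);t(k[4],k[3])","y(q[3]);t(k[12],0);z(s[2]*q[4]);t(k[4],k[3],k[13])")
s=s.replace("0,off,0]","0,off,0,0,0,0,0,0]").replace("return e\n","return e+list(.003*np.array(k[[2,4,6,8,9,10,11,12,13]]))\n").replace("np.array(o.fun)","np.array(o.fun[:12*len(D)])")
s=s.replace("print(np.abs(b[3]).max(1).round(4))","print(np.abs(b[3][:,:3]).max(1).round(4),np.abs(b[3][:,3:]).max(1).round(4))")
open('kin.py','w').write(s)
E
python3 kin.py
```

```text
4.8898258402445314e-05 [ 0.2698  0.4515  0.008   0.4904 -0.0093  0.3489  0.0046  1.5709  0.0016
 -0.0046 -0.0251 -0.0239  0.016   0.0031] (-1, -1, -1, -1)
[0.0007 0.0011 0.0021 0.002  0.0015 0.0023 0.0009 0.0011] [0.     0.0016 0.0022 0.0016 0.0011 0.0029 0.0012 0.0017]
```

```bash
cat > plan.py <<'E'
from kin import *
K=np.load("k.npz"); k,s=K["k"],K["s"]; rng=np.random.default_rng(0)
def pose(psi,tilt,hole,tipz):
    # tool frame: z heading psi, tilted 'tilt' from down; y horizontal; grasp at driver z 75
    h=np.array([np.cos(psi),np.sin(psi),0]); tz=h*np.sin(tilt)+np.array([0,0,-np.cos(tilt)])
    ty=np.array([-np.sin(psi),np.cos(psi),0]); M=np.c_[np.cross(ty,tz),ty,tz]
    return np.array([*hole,tipz+.077])+.0185*tz, M
if __name__=="__main__":
  mid=np.array([0,.4,0,1.5,0,1.2,0])
  for d in range(-180,180,20):
    best=None
    for flip in (0,1):
      p,M=pose(np.deg2rad(d),np.pi/4,(.4985,.0465),.02); 
      if flip: M=M@np.diag([-1,-1,1])
      for i in range(12):
        q,e,r=ik(p,M,k,s,mid+rng.normal(0,.5,7) if i else mid,mid,.005)
        if e+r<.01:
            m=np.minimum(q-LO,HI-q).min()
            if best is None or m>best[0]: best=(m,flip,q)
    print(d,best and (best[0].round(2),best[1],best[2].round(2)))
E
python3 plan.py
```

```text
Traceback (most recent call last):
  File "plan.py", line 16, in <module>
    q,e,r=ik(p,M,k,s,mid+rng.normal(0,.5,7) if i else mid,mid,.005)
          ~~^^^^^^^^^^^^^^^^^^^^^^^^^^^^^^^^^^^^^^^^^^^^^^^^^^^^^^^
  File "kin.py", line 41, in ik
    o=least_squares(f,np.clip(q0,LO+.01,HI-.01),bounds=(LO+.05,HI-.05)); P,N=fk(o.x,k,s)
ValueError: Initial guess is outside of provided bounds
```

```bash
sed -i 's/LO+.01,HI-.01/LO+.06,HI-.06/' kin.py; sed -i 's/for flip in (0,1)/for flip in (0,)/' plan.py; python3 plan.py
```

```text
-180 (np.float64(0.25), 0, array([-0.32,  0.79,  0.29,  1.36, -0.23,  1.81, -1.56]))
-160 (np.float64(0.28), 0, array([-0.42,  0.78,  0.27,  1.37, -0.05,  1.78, -1.36]))
-140 (np.float64(0.36), 0, array([-0.51,  0.73,  0.23,  1.45,  0.14,  1.7 , -1.18]))
-120 (np.float64(0.47), 0, array([-0.57,  0.65,  0.16,  1.57,  0.34,  1.59, -1.04]))
-100 (np.float64(0.61), 0, array([-0.59,  0.55,  0.06,  1.73,  0.54,  1.45, -0.94]))
-80 (np.float64(0.51), 0, array([-0.57,  0.43, -0.06,  1.91,  0.75,  1.31, -0.85]))
-60 (np.float64(0.32), 0, array([-0.5 ,  0.31, -0.18,  2.1 ,  0.95,  1.14, -0.75]))
-40 (np.float64(0.14), 0, array([-0.39,  0.17, -0.28,  2.28,  1.15,  0.92, -0.64]))
-20 None
0 None
20 None
40 None
60 (np.float64(0.08), 0, array([ 0.08,  0.22,  0.18,  2.23, -1.18,  0.88, -2.52]))
80 (np.float64(0.2), 0, array([ 0.05,  0.37,  0.24,  2.04, -1.  ,  1.14, -2.4 ]))
100 (np.float64(0.33), 0, array([ 0.01,  0.5 ,  0.27,  1.85, -0.84,  1.35, -2.27]))
120 (np.float64(0.48), 0, array([-0.05,  0.61,  0.28,  1.67, -0.7 ,  1.53, -2.12]))
140 (np.float64(0.39), 0, array([-0.13,  0.7 ,  0.29,  1.52, -0.56,  1.67, -1.95]))
160 (np.float64(0.29), 0, array([-0.22,  0.77,  0.29,  1.41, -0.4 ,  1.77, -1.76]))
```

```bash
cat > path.py <<'E'
import sys
from plan import *
from h import manip
def rows(qs,hand=2):
    out=[];p0,M0=fk(qs[0],k,s)
    for q in qs[1:]:
        p,M=fk(q,k,s); rv=R.from_matrix(M@M0.T).as_rotvec(degrees=True)
        out.append([hand,*((p-p0)*100).round(1).tolist(),*rv.round(1).tolist()]); p0,M0=p,M
    return out
if __name__=="__main__":
    q0=manip.get_obs()["joint_pos"]; n=int(sys.argv[1])
    p,M=pose(np.deg2rad(-90),np.pi/4,(.4985,.0465),.12)
    qg,e,r=ik(p,M,k,s,np.array([-.59,.5,.06,1.73,.54,1.45,-.94]),w=.002); print(e,r,qg.round(2))
    qs=[q0+(qg-q0)*t for t in np.linspace(0,1,n+1)]
    for q,rw in zip(qs[1:],rows(qs)): print(rw, fk(q,k,s)[0].round(2))
E
python3 path.py 30
```

```text
2.2451432330610895e-08 5.377828153105648e-07 [-0.61  0.35  0.04  1.77  0.62  1.53 -0.77]
[2, -1.3, 0.6, 1.2, 0.2, -0.2, -1.4] [0.57 0.01 0.39]
[2, -1.3, 0.4, 1.0, 0.3, -0.1, -1.4] [0.56 0.02 0.4 ]
[2, -1.2, 0.3, 0.8, 0.4, -0.0, -1.5] [0.55 0.02 0.41]
[2, -1.1, 0.1, 0.6, 0.5, 0.1, -1.5] [0.54 0.02 0.41]
[2, -1.0, 0.0, 0.4, 0.5, 0.3, -1.5] [0.53 0.02 0.42]
[2, -0.9, -0.1, 0.2, 0.5, 0.5, -1.5] [0.52 0.02 0.42]
[2, -0.8, -0.2, -0.0, 0.5, 0.6, -1.6] [0.51 0.02 0.42]
[2, -0.7, -0.2, -0.2, 0.4, 0.8, -1.6] [0.5  0.02 0.42]
[2, -0.6, -0.3, -0.4, 0.3, 1.0, -1.6] [0.5  0.01 0.41]
[2, -0.5, -0.3, -0.6, 0.2, 1.1, -1.6] [0.49 0.01 0.41]
[2, -0.4, -0.3, -0.8, 0.0, 1.2, -1.5] [0.49 0.01 0.4 ]
[2, -0.3, -0.2, -0.9, -0.1, 1.4, -1.5] [0.48 0.01 0.39]
[2, -0.2, -0.2, -1.1, -0.4, 1.4, -1.5] [0.48 0.   0.38]
[2, -0.1, -0.2, -1.2, -0.6, 1.5, -1.4] [0.48 0.   0.37]
[2, -0.1, -0.1, -1.3, -0.9, 1.5, -1.4] [0.48 0.   0.36]
[2, -0.0, -0.1, -1.4, -1.1, 1.5, -1.3] [0.48 0.   0.34]
[2, -0.0, -0.0, -1.4, -1.4, 1.5, -1.3] [0.48 0.   0.33]
[2, 0.0, 0.0, -1.5, -1.7, 1.4, -1.2] [0.48 0.   0.31]
[2, 0.0, 0.1, -1.5, -2.0, 1.3, -1.1] [0.48 0.   0.3 ]
[2, 0.0, 0.1, -1.5, -2.3, 1.2, -1.0] [0.48 0.   0.28]
[2, 0.1, 0.1, -1.5, -2.6, 1.0, -0.9] [0.48 0.   0.27]
[2, 0.1, 0.2, -1.4, -2.8, 0.7, -0.8] [0.48 0.01 0.26]
[2, 0.1, 0.2, -1.3, -3.1, 0.5, -0.6] [0.48 0.01 0.24]
[2, 0.1, 0.2, -1.2, -3.3, 0.2, -0.5] [0.48 0.01 0.23]
[2, 0.1, 0.3, -1.1, -3.5, -0.1, -0.3] [0.48 0.01 0.22]
[2, 0.2, 0.3, -1.0, -3.6, -0.5, -0.1] [0.49 0.02 0.21]
[2, 0.2, 0.3, -0.9, -3.8, -0.8, 0.1] [0.49 0.02 0.2 ]
[2, 0.3, 0.4, -0.7, -3.8, -1.2, 0.3] [0.49 0.02 0.19]
[2, 0.3, 0.5, -0.5, -3.9, -1.6, 0.5] [0.49 0.03 0.19]
[2, 0.4, 0.5, -0.3, -3.9, -2.0, 0.7] [0.5  0.03 0.18]
```

```bash
cat > sim.py <<'E'
from path import *
def jac(q):
    p0,M0=fk(q,k,s);J=np.zeros((6,7))
    for i in range(7):
        d=np.zeros(7);d[i]=1e-5;p,M=fk(q+d,k,s);J[:3,i]=(p-p0)/1e-5;J[3:,i]=R.from_matrix(M@M0.T).as_rotvec()/1e-5
    return p0,M0,J
W=np.diag([1,1,1,.3,.3,.3])
def step(q,p,M,it=4,lam=.02):
    for _ in range(it):
        P,N,J=jac(q); e=np.r_[p-P,R.from_matrix(M@N.T).as_rotvec()]
        n=np.linalg.norm(e)
        if n<2e-4: break
        JW=W@J; q=np.clip(q+np.clip(JW.T@np.linalg.solve(JW@JW.T+lam**2*np.eye(6),W@e),-.1,.1),LO,HI)
    return q
def goto(q,p,M,n):
    P,N=fk(q,k,s); rv=R.from_matrix(M@N.T).as_rotvec()
    for t in np.linspace(0,1,n+1)[1:]: q=step(q,P+(p-P)*t,R.from_rotvec(rv*t).as_matrix()@N)
    return step(q,p,M,15)
if __name__=="__main__":
    # check against history
    f=lambda i:(np.array(D[i][1]),R.from_quat(D[i][2]).as_matrix())
    q=np.array(D[1][0]); q=goto(q,np.array([.5793,.2844,.0509]),f(1)[1],8); q=goto(q,np.array([.5793,.2844,.25]),f(1)[1],6); q=goto(q,*f(2),6); print(q.round(2),D[2][0])
    q=np.array(D[2][0])
    q=goto(q,np.array([.512,.0523,.12]),f(2)[1],5); print(q.round(2),D[3][0])
    q=goto(np.array(D[3][0]),*f(4),5); print(q.round(2),D[4][0])
    q=goto(np.array(D[4][0]),*f(5),6); print(q.round(2),D[5][0])
    q=goto(np.array(D[5][0]),*f(6),6); print(q.round(2),D[6][0])
E
python3 sim.py
```

```text
[-0.45 -0.47  0.32  2.37 -0.08  0.46  1.89] [-0.49, -0.47, 0.35, 2.36, -0.04, 0.47, 1.85]
[-0.81 -0.33  0.73  2.42 -0.17  0.11  2.07] [0.04, -0.29, -0.09, 2.42, -0.74, 0.35, 2.52]
[ 0.98 -0.5  -1.17  2.31 -0.33  0.35  1.34] [0.93, -0.47, -1.15, 2.31, -0.2, 0.34, 1.23]
[ 1.14 -0.5  -1.47  2.05  0.26  0.96  0.09] [1.13, -0.5, -1.46, 2.05, 0.26, 0.96, 0.08]
[ 1.07  0.07 -1.2   1.65  0.07  1.38  0.44] [1.83, -0.5, -1.47, 1.65, -0.54, 1.48, 0.97]
```

```bash
cat > srch.py <<'E'
from sim import *
import time
q0=manip.get_obs()["joint_pos"]; t=time.time(); best=[]
ref=np.array([-.61,.35,.04,1.77,.62,1.53,-.77])
P0,N0=fk(q0,k,s)
while time.time()-t<150:
    r=rng.uniform(.4,.75);b=rng.uniform(-1.2,1.0);p=np.array([r*np.cos(b),r*np.sin(b),rng.uniform(.28,.55)])
    psi=rng.uniform(-np.pi,np.pi);tl=rng.uniform(0,.9);y=rng.uniform(-np.pi,np.pi)
    _,M=pose(psi,tl,(0,0),0); M=R.from_euler('z',y).as_matrix()@R.from_matrix(M).as_matrix()
    if np.linalg.norm(R.from_matrix(M@N0.T).as_rotvec())>2: continue
    q=goto(q0,p,M,10); e=np.linalg.norm(fk(q,k,s)[0]-p)
    marg=np.minimum(q-LO,HI-q)[:6].min()
    c=abs(q[2])+max(0,.2-q[1])*2+(e>.02)*1+(marg<.03)*.3+.3*max(0,abs(q[4])-.6)
    best.append((c,p,M,q,e))
best.sort(key=lambda a:a[0]); print(len(best))
for c,p,M,q,e in best[:6]: print(round(c,2),p.round(3),R.from_matrix(M@N0.T).as_rotvec(degrees=True).round(0),q.round(2),round(e,3))
E
python3 srch.py
```

```text
3839
0.34 [ 0.277 -0.294  0.301] [-16. -34. 104.] [ 1.18  0.05 -0.04  1.81 -0.55  1.65  2.6 ] 0.001
0.34 [ 0.16  -0.384  0.486] [-20. -36.  87.] [ 1.43  0.09  0.09  1.43 -0.67  2.03  2.6 ] 0.001
0.36 [ 0.197 -0.373  0.471] [-20. -38.  88.] [ 1.37  0.08  0.09  1.48 -0.7   1.98  2.6 ] 0.001
0.38 [ 0.274 -0.405  0.326] [-21. -22.  76.] [ 1.31  0.03 -0.04  1.74 -0.58  1.47  2.6 ] 0.001
0.38 [ 0.27  -0.351  0.3  ] [-21. -37.  85.] [ 1.45  0.09 -0.14  1.82 -0.69  1.57  2.6 ] 0.001
0.41 [ 0.313 -0.432  0.37 ] [-27. -33.  64.] [ 1.38  0.05 -0.06  1.72 -0.81  1.44  2.6 ] 0.001
```

```bash
cat > srch2.py <<'E'
from sim import *
import time
q0=manip.get_obs()["joint_pos"]; t=time.time(); best=[]
pf,Mf=pose(np.deg2rad(-90),np.pi/4,(.4985,.0465),.12)
P0,N0=fk(q0,k,s)
while time.time()-t<200:
    r=rng.uniform(.4,.7);b=rng.uniform(-1.3,-.3);p=np.array([r*np.cos(b),r*np.sin(b),rng.uniform(.28,.5)])
    M=R.from_rotvec([rng.uniform(-.6,.3),rng.uniform(-.7,.4),rng.uniform(-.8,1.9)]).as_matrix()@N0
    q=goto(q0,p,M,10); e=np.linalg.norm(fk(q,k,s)[0]-p)
    if e>.02: continue
    m1=np.minimum(q-LO,HI-q).min()
    c=abs(q[2])+2*max(0,.1-q[1])+(m1<.05)*.3
    if c>1: continue
    qf=goto(q,pf,Mf,14); ef=np.linalg.norm(fk(qf,k,s)[0]-pf); m=np.minimum(qf-LO,HI-qf).min()
    best.append((c*.5+abs(qf[2])+(ef>.01)*2+max(0,.25-m)*3,p,M,q,qf,ef))
best.sort(key=lambda a:a[0]); print(len(best))
for c,p,M,q,qf,ef in best[:6]: print(round(c,2),((p-P0)*100).round(1),R.from_matrix(M@N0.T).as_rotvec(degrees=True).round(0),q.round(2),qf.round(2),round(ef,3), R.from_matrix(Mf@M.T).as_rotvec(degrees=True).round(0))
E
python3 srch2.py
```

```text
803
4.22 [-40.6 -47.1   9.2] [  4. -39.  16.] [ 1.64  0.14  0.    1.52 -0.92  1.82  2.45] [ 1.68 -0.5  -1.47  1.88  0.11  1.27 -0.34] 0.226 [-30.  35. -65.]
4.25 [-44.6 -43.9   7.8] [ 10. -39.  19.] [ 1.65  0.16  0.06  1.54 -0.88  1.94  2.51] [ 1.67 -0.5  -1.47  1.88  0.11  1.27 -0.34] 0.223 [-35.  36. -68.]
4.25 [-44.1 -48.8   1.3] [ 10. -35.  17.] [ 1.72  0.27 -0.07  1.5  -0.78  1.82  2.5 ] [ 1.68 -0.5  -1.47  1.88  0.11  1.27 -0.34] 0.226 [-38.  32. -65.]
4.26 [-36.6 -37.9  -7.5] [ 13. -40.   8.] [ 1.6   0.07 -0.02  1.97 -0.91  1.57  2.53] [ 1.69 -0.5  -1.47  1.87  0.11  1.27 -0.34] 0.23 [-38.  41. -58.]
4.29 [-38.8 -56.5  11.1] [-16. -28.  15.] [ 1.64  0.07 -0.08  1.46 -0.78  1.49  2.47] [ 1.7  -0.5  -1.47  1.87  0.11  1.27 -0.34] 0.232 [-14.  18. -59.]
4.3 [-38.5 -54.3  -5.5] [ -1. -32.   0.] [ 1.73  0.18 -0.16  1.71 -0.84  1.37  2.39] [ 1.7  -0.5  -1.47  1.87  0.11  1.27 -0.34] 0.233 [-28.  32. -48.]
```

The search found a way out. First leg: swing left and back.

```bash
python3 -m crank '[[[2,-3,3.4,-0.4,-1,-2.2,3.8],[2,-3,3.4,-0.4,-1,-2.2,3.8],[2,-3,3.4,-0.4,-1,-2.2,3.8],[2,-3,3.4,-0.4,-1,-2.2,3.8],[2,-3,3.4,-0.4,-1,-2.2,3.8],[2,-3,3.4,-0.4,-1,-2.2,3.8],[2,-3,3.4,-0.4,-1,-2.2,3.8],[2,-3,3.4,-0.4,-1,-2.2,3.8],[2,-3,3.4,-0.4,-1,-2.2,3.8],[2,-3,3.4,-0.4,-1,-2.2,3.8],[2,0,0,0,0,0,0],[2,0,0,0,0,0,0]]]'
cat > nxt.py <<'E'
from beam import *
o=manip.get_obs(); q=o["joint_pos"]; print(q.round(2),T(o).round(3) if 0 else o["position"].round(3))
E
python3 nxt.py
```

```text
clock: 11.32
position: [0.3777, 0.2466, 0.35]
ee_rot: [0.247, 0.934, 0.098, 0.24]
ft_force: [-0.2, -0.5, -0.2]
grip_width: 0.273
grasp_force: 49.9
[-0.05 -0.49 -0.61  2.01 -0.02  1.08  0.39] [0.378 0.247 0.35 ]
```

```bash
sed -i 's/for d in range(4)/for d in range(int(sys.argv[1]))/; s/^T0=18/T0=10/' beam.py; timeout 400 python3 beam.py 3
```

```text
0 [np.float64(1.18), np.float64(1.21), np.float64(1.21), np.float64(1.22), np.float64(1.22), np.float64(1.22), np.float64(1.23), np.float64(1.23)] [ 0.39  0.33 -0.09  1.14 -0.09  1.22 -0.4 ]
1 [np.float64(0.56), np.float64(0.57), np.float64(0.57), np.float64(0.57), np.float64(0.59), np.float64(0.62), np.float64(0.62), np.float64(0.65)] [-0.18  0.42 -0.11  1.49  0.78  1.71 -0.7 ]
2 [np.float64(0.44), np.float64(0.45), np.float64(0.45), np.float64(0.47), np.float64(0.49), np.float64(0.51), np.float64(0.51), np.float64(0.54)] [-0.35  0.24 -0.07  1.42  0.64  1.84 -0.77]
0.40849762579530385 [-0.46  0.36 -0.15  1.76  0.67  1.56 -0.8 ] 8.308812155988131e-07
[ 26.5 -54.5   3.3] [ 39.   17.5 -91.2] -> [ 0.644 -0.298  0.384] [ 0.27  0.08 -0.96] [ 0.44  0.33  0.03  1.18 -0.2   1.42 -0.21]
[14.8 29.8 -7.4] [-35.4   0.   13.5] -> [ 0.792 -0.001  0.31 ] [ 0.31 -0.43 -0.85] [-0.23  0.49 -0.06  1.19  0.58  1.31 -0.75]
[-19.9   7.3   6.3] [-16.2   8.8 -20.9] -> [0.593 0.072 0.373] [-0.02 -0.71 -0.71] [-0.52  0.44 -0.04  1.23  0.69  1.9  -1.12]
[ -9.4  -3.8 -18.9] [ 0.5 25.  26.6] -> [0.498 0.033 0.184] [ 0.   -0.71 -0.71] [-0.46  0.36 -0.15  1.76  0.67  1.56 -0.8 ]
```

```bash
python3 -m crank '[[[2,2.2,-4.5,0.3,3.2,1.5,-7.6],[2,2.2,-4.5,0.3,3.2,1.5,-7.6],[2,2.2,-4.5,0.3,3.2,1.5,-7.6],[2,2.2,-4.5,0.3,3.2,1.5,-7.6],[2,2.2,-4.5,0.3,3.2,1.5,-7.6],[2,2.2,-4.5,0.3,3.2,1.5,-7.6],[2,2.2,-4.5,0.3,3.2,1.5,-7.6],[2,2.2,-4.5,0.3,3.2,1.5,-7.6],[2,2.2,-4.5,0.3,3.2,1.5,-7.6],[2,2.2,-4.5,0.3,3.2,1.5,-7.6],[2,2.2,-4.5,0.3,3.2,1.5,-7.6],[2,2.2,-4.5,0.3,3.2,1.5,-7.6],[2,0,0,0,0,0,0],[2,0,0,0,0,0,0]]]'
python3 nxt.py
```

```text
clock: 13.08
position: [0.6406, -0.2958, 0.3854]
ee_rot: [0.894, 0.427, 0.135, 0.021]
ft_force: [-0.4, 0.9, -0.2]
grip_width: 0.276
grasp_force: 49.8
[ 0.44  0.34  0.02  1.16 -0.19  1.44 -0.21] [ 0.641 -0.296  0.385]
```

The arm is out and in a natural configuration, matching the model. Legs 2 and 3 next.

```bash
python3 -m crank '[[[2,1.9,3.7,-0.9,-4.4,0,1.7],[2,1.9,3.7,-0.9,-4.4,0,1.7],[2,1.9,3.7,-0.9,-4.4,0,1.7],[2,1.9,3.7,-0.9,-4.4,0,1.7],[2,1.9,3.7,-0.9,-4.4,0,1.7],[2,1.9,3.7,-0.9,-4.4,0,1.7],[2,1.9,3.7,-0.9,-4.4,0,1.7],[2,1.9,3.7,-0.9,-4.4,0,1.7],[2,-3.3,1.2,1,-2.7,1.5,-3.5],[2,-3.3,1.2,1,-2.7,1.5,-3.5],[2,-3.3,1.2,1,-2.7,1.5,-3.5],[2,-3.3,1.2,1,-2.7,1.5,-3.5],[2,-3.3,1.2,1,-2.7,1.5,-3.5],[2,-3.3,1.2,1,-2.7,1.5,-3.5],[2,0,0,0,0,0,0],[2,0,0,0,0,0,0]]]'
cat >> nxt.py <<'E'
from h import T
M0=T(o); pf,Mf=pose(np.deg2rad(-90),np.pi/4,(.4985,.0465),.12)
print(((pf-M0[:3,3])*100).round(2),R.from_matrix(Mf@M0[:3,:3].T).as_rotvec(degrees=True).round(2)); qf=goto(q,pf,Mf,8); print(qf.round(2)); p2,_=pose(np.deg2rad(-90),np.pi/4,(.4985,.0465),.01); print(goto(qf,p2,Mf,5).round(2))
E
python3 nxt.py
```

```text
clock: 15.08
position: [0.5958, 0.074, 0.3747]
ee_rot: [0.827, 0.413, -0.187, 0.333]
ft_force: [0.6, -0.1, -1.4]
grip_width: 0.27
grasp_force: 49.9
[-0.54  0.45 -0.01  1.21  0.67  1.91 -1.11] [0.596 0.074 0.375]
[ -9.73  -4.06 -19.08] [ 0.48 24.23 26.92]
[-0.48  0.36 -0.13  1.76  0.66  1.56 -0.8 ]
[-0.48  0.51 -0.12  1.81  0.69  1.4  -0.93]
```

```bash
python3 -m crank '[[[2,-1.95,-0.81,-3.0,0.1,4.85,5.38],[2,-1.95,-0.81,-3.0,0.1,4.85,5.38],[2,-1.95,-0.81,-3.0,0.1,4.85,5.38],[2,-1.95,-0.81,-3.0,0.1,4.85,5.38],[2,-1.95,-0.81,-3.0,0.1,4.85,5.38],[2,0,0,-3,0,0,0],[2,0,0,0,0,0,0],[2,0,0,0,0,0,0],[2,0,0,0,0,0,0]]]'
cat > meas.py <<'E'
from h import *
o=manip.get_obs();print(o["joint_pos"].round(2)); M=T(o)[:3,:3]; print(M[:,2].round(3),"y",M[:,1].round(3),"yaw_y",np.rad2deg(np.arctan2(M[1,1],M[0,1])).round(1))
p,P,c,W=cloud("wrist"); np.savez("wm.npz",p=p,P=P,W=W)
pts=[]
for r in range(100,220,6):
    d=np.linalg.norm(P[r]-W[:3,3],axis=1)
    m=np.zeros(512,bool); m[235:280]=True; m&=(d<.25)
    if m.sum()>2:
        k=np.where(m)[0]; w=np.linalg.norm(P[r,k[0]]-P[r,k[-1]])*1000; off=6 if w<6 else 4.7
        h=M[:,2].copy(); h[2]=0; h/=np.linalg.norm(h)
        print(r,k[0],k[-1],(P[r,k].mean(0)*1000).round(1),"axis",(P[r,k].mean(0)*1000+h*off)[:2].round(1),w.round(1))
E
python3 meas.py
```

```text
clock: 16.2
position: [0.4989, 0.0345, 0.1954]
ee_rot: [0.654, 0.653, -0.27, 0.271]
ft_force: [0.0, -0.6, -0.5]
grip_width: 0.272
grasp_force: 49.9
[-0.48  0.33 -0.13  1.76  0.66  1.58 -0.79]
[ 0.001 -0.707 -0.707] y [ 1.    -0.     0.002] yaw_y -0.0
118 252 258 [500.1  56.  133.3] axis [500.1  50. ] 3.3
124 252 258 [500.1  55.5 136.7] axis [500.1  49.5] 3.0
130 252 258 [500.1  55.4 140.3] axis [500.1  49.4] 3.0
136 252 258 [500.1  55.6 144.1] axis [500.1  49.6] 2.9
142 250 261 [500.3  55.5 147.6] axis [500.4  49.5] 5.3
148 244 267 [500.3  54.6 150.5] axis [500.3  49.9] 11.3
154 244 267 [500.3  54.5 153.9] axis [500.3  49.8] 11.4
160 243 267 [500.1  54.4 157.2] axis [500.1  49.7] 11.6
166 243 267 [500.1  54.4 160.5] axis [500.1  49.7] 11.5
172 243 267 [500.1  54.4 163.8] axis [500.1  49.7] 11.4
178 243 267 [500.1  54.5 167. ] axis [500.1  49.8] 11.3
184 243 267 [500.1  54.6 170.2] axis [500.1  49.9] 11.4
190 243 267 [500.   54.6 173.3] axis [500.1  49.9] 11.0
196 242 267 [499.8  54.7 176.3] axis [499.8  50. ] 11.7
202 235 279 [500.9  61.4 182.5] axis [500.9  56.7] 18.5
208 235 279 [500.9  61.7 185.3] axis [500.9  57. ] 18.3
214 235 279 [500.8  61.7 188.1] axis [500.9  57. ] 18.1
```

Run:
```python
from h import *
def ray(W,c,u,v,z):
    d=W[:3,:3]@[(u-c["cx"])/c["fx"],(v-c["cy"])/c["fy"],1]; return (W[:3,3]+d*(z-W[2,3])/d[2]).round(4)
c=eyes.camera_params("top"); print("top",ray(np.array(c["world_from_camera"]),c,268.96,202.76,.05))
c=eyes.camera_params("wrist")
t=np.load("top.npz")["p"][193:213,258:280]; w3=np.load("w3.npz"); wm=np.load("wm.npz")
W=wm["W"]; pc=np.linalg.inv(W)@[.4985,.0465,.05,1]; u,v=c["fx"]*pc[0]/pc[2]+c["cx"],c["fy"]*pc[1]/pc[2]+c["cy"]; print("expected hole px now",u,v)
W3=w3["W"]; pc=np.linalg.inv(W3)@[.4985,.0465,.05,1]; print("w3 expected",c["fx"]*pc[0]/pc[2]+c["cx"],c["fy"]*pc[1]/pc[2]+c["cy"])
a=cv2.resize(t[...,::-1],(396,360),interpolation=cv2.INTER_NEAREST)
b=cv2.resize(w3["p"][5:65,220:290,::-1],(400,360),interpolation=cv2.INTER_NEAREST)
cv2.imwrite("pics/holes.png",np.hstack([a,b]))
```

```text
top [0.4985 0.0468 0.05  ]
expected hole px now 252.21418224377803 25.397541274205338
w3 expected 255.27483498982525 34.06282655202665
```

View pics/holes.png

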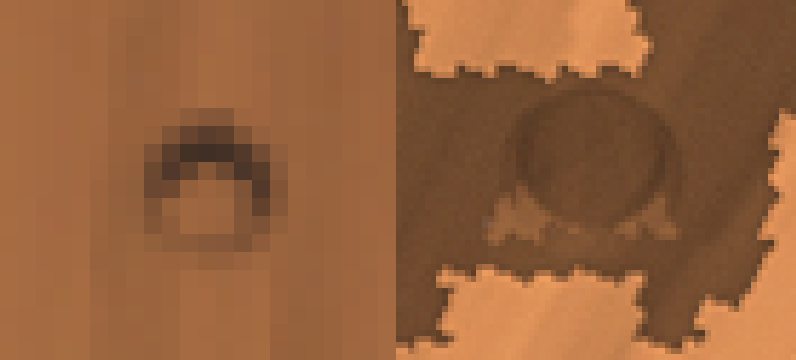

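In the top crop the hole is at (213,188), which gives world (0.498, 0.0457). In the wrist crop it's at (598,160). I'll shift by (-2, -3.5) mm and lower, watching the force.

```bash
python3 -m crank '[[[2,-0.2,-0.36,-2,0,0,0],[2,0,0,-3,0,0,0],[2,0,0,-2.8,0,0,0],[2,0,0,0,0,0,0],[2,0,0,-0.4,0,0,0],[2,0,0,-0.4,0,0,0],[2,0,0,-0.4,0,0,0],[2,0,0,0,0,0,0]]]'; python3 meas.py
```

```text
clock: 17.25
position: [0.4961, 0.0307, 0.1042]
ee_rot: [0.653, 0.653, -0.271, 0.271]
ft_force: [0.3, 0.4, -1.2]
grip_width: 0.274
grasp_force: 49.9
[-0.48  0.45 -0.12  1.83  0.68  1.44 -0.9 ]
[-0.    -0.708 -0.706] y [ 1.    -0.    -0.001] yaw_y -0.0
100 235 279 [498.1  73.9  50.1] axis [498.1  69.2] 19.1
106 235 279 [498.1  70.2  50.2] axis [498.1  65.5] 19.5
112 235 279 [498.1  66.1  50.1] axis [498.1  61.4] 20.1
118 235 279 [498.   62.1  50.3] axis [498.   57.4] 20.4
124 235 279 [498.2  57.6  50.2] axis [498.2  52.9] 21.0
130 235 279 [498.3  47.   45.6] axis [498.3  42.3] 21.6
136 235 279 [498.3  44.1  47.2] axis [498.3  39.4] 22.1
142 235 279 [498.3  44.   50.9] axis [498.2  39.3] 22.6
148 235 279 [498.3  44.4  54.9] axis [498.3  39.7] 23.3
154 235 279 [498.3  41.8  56.8] axis [498.3  37.1] 23.9
160 235 279 [498.3  39.8  59.1] axis [498.3  35.1] 24.7
166 235 279 [498.4  36.7  60.8] axis [498.4  32. ] 25.4
172 235 279 [498.4  33.8  62.7] axis [498.4  29.1] 26.1
178 243 267 [497.2  50.7  75.8] axis [497.2  46. ] 11.3
184 243 267 [497.2  51.   79.1] axis [497.2  46.3] 11.1
190 243 267 [497.2  51.   82.1] axis [497.2  46.3] 11.0
196 242 267 [497.   50.7  85. ] axis [497.  46.] 11.6
202 235 279 [498.1  57.5  91.2] axis [498.1  52.8] 18.6
208 235 279 [498.   58.   94.1] axis [498.   53.3] 18.2
214 235 279 [498.   58.   96.8] axis [498.   53.3] 18.1
```

The tip is 10 mm inside with no force. Going on down.

```bash
python3 -m crank '[[[2,0.05,0,-0.6,0,0,0],[2,0,0,-0.6,0,0,0],[2,0,0,-0.6,0,0,0],[2,0,0,-0.6,0,0,0],[2,0,0,-0.4,0,0,0],[2,0,0,0,0,0,0]]]'
```

```text
clock: 18.05
position: [0.4966, 0.0307, 0.076]
ee_rot: [0.653, 0.653, -0.271, 0.271]
ft_force: [0.3, 0.2, -0.6]
grip_width: 0.271
grasp_force: 50.0
```

```bash
python3 -m crank '[[[4,0,0,0,0,0,0],[6,0,0,0,0,0,0],[6.5,0,0,0,0,0,0],[6.5,0,0,0,0,0,0],[6.5,0,1,1,0,0,0],[6.5,0,2.5,2.5,0,0,0],[6.5,0,3.5,3.5,0,0,0],[6.5,0,3.5,3.5,0,0,0],[6.5,0,0,3,9,0,0],[6.5,0,-2,3,9,0,0],[6.5,0,-3,1,9,0,0],[6.5,0,-3,0,9,0,0],[6.5,0,0,0,9,0,0],[6.5,0,0,0,0,0,0],[6.5,0,0,0,0,0,0]]]'
python3 - <<'E'
from h import *
o=manip.get_obs();print(o["joint_pos"].round(2)); print(T(o).round(3))
p,P,c,W=cloud("wrist"); np.savez("w4.npz",p=p,P=P,W=W); cv2.imwrite("pics/w4.png",p[...,::-1])
E
```

```text
clock: 19.92
position: [0.4965, 0.0569, 0.2516]
ee_rot: [0.706, 0.708, -0.001, 0.001]
ft_force: [0.1, 0.4, -0.1]
grip_width: 0.756
grasp_force: 0.0
[-0.15  0.05 -0.06  1.75  0.01  1.34 -0.21]
[[-0.002  1.    -0.001  0.496]
 [ 1.     0.002 -0.003  0.057]
 [-0.003 -0.001 -1.     0.252]
 [ 0.     0.     0.     1.   ]]
```

View pics/w4.png

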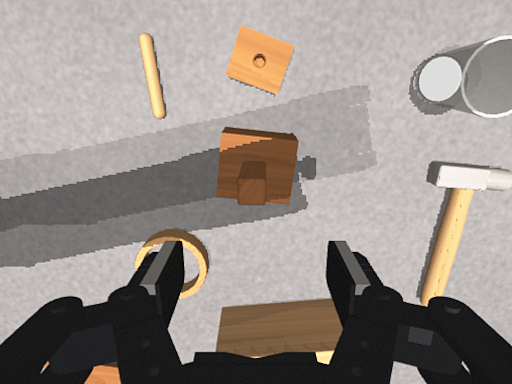

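The driver stands upright in the block, with its butt at (252,192). The tape, tumbler and mallet look undisturbed. I'll measure the butt square.

Run:
```python
from h import *
z=np.load("w4.npz"); P=z["P"]; Q=P[140:220,210:300].reshape(-1,3)
H=Q[(Q[:,2]>.122)]; print(len(H),H.mean(0).round(4),np.median(H[:,2]),cv2.minAreaRect(H[:,:2].astype(np.float32)))
S=Q[(Q[:,2]>.06)&(Q[:,2]<.122)]; print(len(S),S.mean(0).round(4),S[:,1].min(),S[:,1].max())
for a,b in((.062,.08),(.08,.1),(.1,.118)): print(S[(S[:,2]>a)&(S[:,2]<b)].mean(0).round(4))
```

```text
817 [0.4943 0.0473 0.1295] 0.12982002074487448 ((0.4942883551120758, 0.046019285917282104), (0.023506944999098778, 0.024402540177106857), 0.13429874181747437)
401 [0.4956 0.0575 0.095 ] 0.05496185261271393 0.05814322741639004
[0.4961 0.0575 0.0712]
[0.4958 0.0575 0.09  ]
[0.4952 0.0575 0.1091]
```

```bash
python3 -m crank '[[[6.5,-0.12,-1.1,-2,0,0,0],[6.5,0,0,-5,0,0,0],[6.5,0,0,-5,0,0,0],[6.5,0,0,-4,0,0,0],[6.5,0,0,-1,0,0,0],[6.5,0,0,0,0,0,0],[2,0,0,0,0,0,0],[2,0,0,0,0,0,0],[2,0,0,0,0,0,0],[2,0,0,0,0,0,0],[2,0,0,0,0,0,0]]]' 60
python3 - <<'E'
from h import *
z=np.load("top.npz"); p,P=z["p"],z["P"]
# rack yaw from the board's moving panel and board; slot direction in the top image
a=(262,342-0)
m=(P[...,2]>.085)&(P[...,2]<.11)&(P[...,1]<-.13)&(P[...,1]>-.2)&(P[...,0]>.4)
print("panel",cv2.minAreaRect(P[m][:,:2].astype(np.float32)))
m=(P[...,2]>.085)&(P[...,2]<.11)&(P[...,1]<-.38)&(P[...,1]>-.47)&(P[...,0]>.4)&(P[...,0]<.7)
print("fixed",cv2.minAreaRect(P[m][:,:2].astype(np.float32)))
E
```

```text
clock: 21.35
position: [0.4962, 0.0448, 0.0825]
ee_rot: [0.707, 0.707, 0.0, 0.001]
ft_force: [-0.2, 0.1, 6.6]
grip_width: 0.276
grasp_force: 58.5
panel ((0.5307576656341553, -0.1629265546798706), (0.15867604315280914, 0.01967262290418148), 5.238896369934082)
fixed ((0.5894301533699036, -0.43362241983413696), (0.06471322476863861, 0.2208448052406311), 89.85254669189453)
```

```bash
python3 - <<'E'
from beam import *
from h import T
o=manip.get_obs();q=o["joint_pos"];M=T(o);print(q.round(2))
q=goto(q,M[:3,3]+[0,0,.165],M[:3,:3],5);print(q.round(2))
Mz=R.from_euler('z',95,degrees=True).as_matrix()@M[:3,:3]; q=goto(q,np.array([.597,-.222,.2475]),Mz,10);print(q.round(2))
q=goto(q,np.array([.537,-.228,.11]),Mz,10);print(q.round(2))
for a in range(30,211,30): q=goto(q,np.array([.537,-.228,.1]),R.from_euler('z',-a,degrees=True).as_matrix()@Mz,5);print(a,q.round(2))
E
python3 -m crank '[[[2,0,0,2,0,0,0],[2,0,0,4,0,0,0],[2,0,0,5,0,0,0],[2,0,0,5.5,0,0,0],[2,0,0,0,0,0,0]]]'
```

```text
[-0.14  0.2  -0.05  1.96  0.01  0.98 -0.19]
[-0.14  0.05 -0.05  1.76  0.    1.33 -0.18]
[ 0.31  0.35 -0.03  1.41  0.01  1.39  1.94]
[ 0.35  0.34 -0.03  1.71  0.01  1.08  1.97]
30 [ 0.29  0.35  0.04  1.73 -0.02  1.06  1.47]
60 [ 0.22  0.35  0.12  1.73 -0.05  1.06  0.97]
90 [ 0.15  0.35  0.2   1.74 -0.08  1.06  0.47]
120 [ 0.09  0.35  0.28  1.74 -0.11  1.06 -0.03]
150 [ 0.02  0.36  0.36  1.75 -0.14  1.06 -0.53]
180 [-0.05  0.37  0.45  1.75 -0.18  1.06 -1.03]
210 [-0.13  0.38  0.54  1.75 -0.22  1.07 -1.52]
clock: 21.98
position: [0.4975, 0.045, 0.2509]
ee_rot: [0.707, 0.707, 0.003, 0.003]
ft_force: [0.1, -0.1, -1.0]
grip_width: 0.273
grasp_force: 60.7
```

The simulation shows plenty of joint room. Moving over to look at the cam.

```bash
python3 -m crank '[[[2,1,-2.7,0,0,0,9.5],[2,1,-2.7,0,0,0,9.5],[2,1,-2.7,0,0,0,9.5],[2,1,-2.7,0,0,0,9.5],[2,1,-2.7,0,0,0,9.5],[2,1,-2.7,0,0,0,9.5],[2,1,-2.7,0,0,0,9.5],[2,1,-2.7,0,0,0,9.5],[2,1,-2.7,0,0,0,9.5],[2,1,-2.7,0,0,0,9.5],[2,0,0,0,0,0,0],[2,0,0,0,0,0,0],[2,0,0,0,0,0,0]]]'
python3 - <<'E'
from h import *
o=manip.get_obs();print(o["joint_pos"].round(2)); print(T(o).round(3))
p,P,c,W=cloud("wrist"); np.savez("w5.npz",p=p,P=P,W=W)
pc=np.linalg.inv(W)@[.537,-.228,.04,1]; u,v=c["fx"]*pc[0]/pc[2]+c["cx"],c["fy"]*pc[1]/pc[2]+c["cy"]; print(u,v)
u,v=int(u),int(v); a=cv2.resize(p[max(v-40,0):max(v-40,0)+80,u-40:u+40,::-1],(480,480),interpolation=cv2.INTER_NEAREST)
print(max(v-40,0),u-40); b=cv2.resize(p[...,::-1],(320,240)); cv2.imwrite("pics/w5.png",np.hstack([a,cv2.copyMakeBorder(b,0,240,0,0,0)]))
E
```

```text
clock: 23.6
position: [0.5954, -0.2241, 0.246]
ee_rot: [-0.044, 0.999, 0.0, 0.001]
ft_force: [0.2, 0.5, -0.8]
grip_width: 0.274
grasp_force: 60.5
[ 0.25  0.35  0.05  1.41 -0.02  1.38  1.96]
[[-0.996 -0.088  0.001  0.595]
 [-0.088  0.996  0.    -0.224]
 [-0.001  0.    -1.     0.246]
 [ 0.     0.     0.     1.   ]]
256.63721697215254 100.48033373838466
60 216
```

View pics/w5.png

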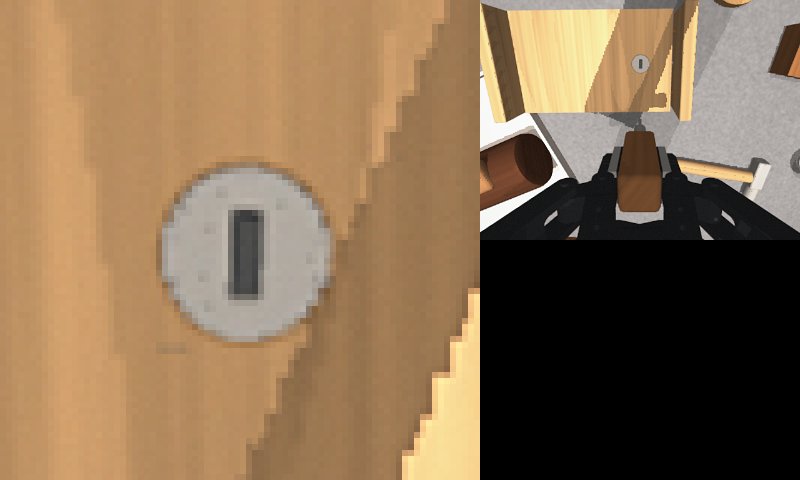

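The cam disc is at (246,253) in the crop, with its dark slot standing almost vertical there, close to the blade's present direction. I'll measure the slot's centre and angle, and the blade.

```bash
cat > cam.py <<'E'
from h import *
z=np.load("w5.npz"); p,P,W=z["p"],z["P"],z["W"]; c=eyes.camera_params("wrist")
g=p[85:120,238:276].astype(int); s=g.sum(2); sat=g.max(2)-g.min(2)
def proj(m):
    v,u=np.where(m); d=np.stack([(u+238-c["cx"])/c["fx"],(v+85-c["cy"])/c["fy"],np.ones(len(u))],1)@W[:3,:3].T
    return (W[:3,3]+d*((.04-W[2,3])/d[:,2])[:,None])[:,:2]
disc=proj((sat<30)); r=cv2.minEnclosingCircle(disc.astype(np.float32)); print("disc",disc.mean(0).round(4),len(disc),r)
slot=proj((s<330)&(sat<30)); rr=cv2.minAreaRect(slot.astype(np.float32)); print("slot",len(slot),slot.mean(0).round(4),rr)
e=np.linalg.svd(slot-slot.mean(0))[2][0]; print("angle",np.rad2deg(np.arctan2(e[1],e[0])))
pan=P[(P[...,2]>.088)&(P[...,2]<.1)&(P[...,1]>-.2)&(P[...,1]<-.13)]; print("panel",cv2.minAreaRect(pan[:,:2].astype(np.float32)))
for r in range(170,230,4):
    d=np.linalg.norm(P[r]-W[:3,3],axis=1); m=np.zeros(512,bool); m[200:310]=True; m&=d<.27
    if m.any(): k=np.where(m)[0]; print(r,k[0],k[-1],(P[r,k].mean(0)*1000).round(1),(P[r,(k[0]+k[-1])//2]*1000).round(1))
E
python3 cam.py
```

```text
disc [ 0.5382 -0.2279] 627 ((0.5384992957115173, -0.22795835137367249), 0.014265807345509529)
slot 75 [ 0.5383 -0.2278] ((0.5353302359580994, -0.2268694043159485), (0.008418682031333447, 0.02050749398767948), 70.64887237548828)
angle -4.41169380812524
panel ((0.5321803689002991, -0.16368348896503448), (0.15980078279972076, 0.018812591210007668), 5.535866737365723)
194 253 257 [ 589.1 -225.1  182.1] [ 588.9 -225.1  182.6]
198 253 257 [ 589.2 -225.1  189.7] [ 589.2 -225.1  189.6]
202 248 262 [ 589.7 -225.   195.5] [ 588.9 -225.1  197.9]
206 246 264 [ 590.3 -225.   201.1] [ 589.3 -225.1  203.6]
210 237 272 [ 583.  -225.9  226.6] [ 583.3 -226.1  226. ]
214 233 277 [ 583.1 -225.6  232. ] [ 582.3 -225.7  234. ]
218 232 278 [ 583.1 -225.6  237.2] [ 582.9 -225.6  237.7]
222 231 279 [ 583.2 -225.6  241.9] [ 582.7 -225.6  243.1]
226 230 279 [ 583.2 -225.8  246.7] [ 582.8 -226.1  247.6]
```

```bash
cat >> cam.py <<'E'
print('---')
v,u=np.mgrid[85:120,238:276]
allp=proj(np.ones(s.shape,bool)); d=np.linalg.norm(allp-[.5384,-.2279],axis=1); sv=s.ravel()
m=(d<.0095); w=np.clip(430-sv,0,None)*m; mu=(allp*w[:,None]).sum(0)/w.sum(); C=((allp-mu)*w[:,None]).T@(allp-mu); ev,E=np.linalg.eigh(C); e=E[:,1]; print(mu.round(4),np.rad2deg(np.arctan(e[1]/e[0])),np.sqrt(12*ev/w.sum()).round(4),np.percentile(sv[m],[2,20,50,90]))
E
python3 cam.py | sed -n '/---/,$p'
```

```text
---
[ 0.5382 -0.2281] 3.406805403842784 [0.0052 0.0142] [184.36 294.   505.   518.6 ]
```

```bash
python3 -m crank '[[[2,-2.8,-0.15,0,0,0,-0.8],[2,-2.87,-0.19,0,0,0,-0.8],[2,0,0,-4,0,0,0],[2,0,0,-4,0,0,0],[2,0,0,-3,0,0,0],[2,0,0,-1.4,0,0,0],[2,0,0,0,0,0,0],[2,0,0,0,0,0,0],[2,0,0,0,0,0,0]]]'
cat > m6.py <<'E'
from h import *
o=manip.get_obs();print(o["joint_pos"].round(2)); M=T(o);print(M.round(4)[:3])
p,P,c,W=cloud("wrist"); np.savez("w6.npz",p=p,P=P,W=W)
for r in range(150,226,3):
    d=np.linalg.norm(P[r]-W[:3,3],axis=1); m=np.zeros(512,bool); m[225:290]=True; m&=(P[r,:,2]>.044)
    if m.any(): k=np.where(m)[0]; print(r,k[0],k[-1],(P[r,k].mean(0)*1000).round(1))
E
python3 m6.py
```

```text
clock: 24.78
position: [0.5394, -0.2289, 0.1235]
ee_rot: [-0.03, 1.0, -0.001, 0.002]
ft_force: [-0.1, -0.3, -0.5]
grip_width: 0.277
grasp_force: 60.5
[ 0.28  0.32  0.05  1.71 -0.02  1.11  1.97]
[[-0.9982 -0.0596  0.0034  0.5394]
 [-0.0596  0.9982 -0.001  -0.2289]
 [-0.0033 -0.0012 -1.      0.1235]]
192 253 257 [ 533.3 -229.7   55.2]
195 253 257 [ 533.1 -229.8   61.9]
198 253 257 [ 533.2 -229.7   67.3]
201 249 261 [ 533.7 -229.7   71.5]
204 247 263 [ 534.  -229.7   76.1]
207 246 264 [ 534.3 -229.7   80.4]
210 237 272 [ 527.  -230.3  104.2]
213 233 277 [ 527.1 -230.   108.1]
216 232 278 [ 527.3 -230.   111.7]
219 232 278 [ 527.1 -230.1  116. ]
222 231 279 [ 527.2 -230.   119.5]
225 231 279 [ 527.1 -230.   123.1]
```

```bash
python3 -m crank '[[[2,-0.1,0.14,-0.4,0,0,0],[2,0,0,0,0,0,0],[2,0,0,-0.3,0,0,0],[2,0,0,-0.3,0,0,0],[2,0,0,-0.3,0,0,0],[2,0,0,-0.2,0,0,0],[2,0,0,0,0,0,0]]]'
```

```text
clock: 25.7
position: [0.5377, -0.2272, 0.107]
ee_rot: [-0.03, 1.0, -0.0, 0.001]
ft_force: [0.1, -0.8, -1.1]
grip_width: 0.273
grasp_force: 60.5
```

The blade is about 5 mm in with no resistance. Seating it deeper.

```bash
python3 -m crank '[[[2,0,0,-0.3,0,0,0],[2,0,0,-0.3,0,0,0],[2,0,0,-0.2,0,0,0],[2,0,0,0,0,0,0]]]'; python3 m6.py | tail -12
```

```text
clock: 26.2
position: [0.5377, -0.2272, 0.099]
ee_rot: [-0.03, 1.0, -0.0, 0.001]
ft_force: [1.0, 0.8, -1.1]
grip_width: 0.274
grasp_force: 60.5
[[-9.982e-01 -5.970e-02  1.200e-03  5.377e-01]
 [-5.970e-02  9.982e-01 -2.000e-04 -2.272e-01]
 [-1.200e-03 -3.000e-04 -1.000e+00  9.900e-02]]
201 249 261 [ 531.9 -228.    47.1]
204 247 263 [ 532.2 -227.9   51.7]
207 246 264 [ 532.5 -227.9   55.9]
210 237 272 [ 525.3 -228.6   79.6]
213 233 277 [ 525.4 -228.3   83.6]
216 232 278 [ 525.4 -228.4   87.5]
219 232 278 [ 525.3 -228.3   91.5]
222 231 279 [ 525.4 -228.3   95.1]
225 231 279 [ 525.4 -228.3   98.6]
```

```bash
python3 -m crank '[[[2,0,0,0,0,0,-9],[2,0,0,0,0,0,-9],[2,0,0,0,0,0,-9],[2,0,0,0,0,0,-9],[2,0,0,0,0,0,-9],[2,0,0,0,0,0,-9],[2,0,0,0,0,0,-9],[2,0,0,0,0,0,-9],[2,0,0,0,0,0,-9],[2,0,0,0,0,0,-9],[2,0,0,0,0,0,0]]]' 80
python3 -c "
from h import *
o=manip.get_obs();print(o['joint_pos'].round(2),o['torque'].round(2));print(T(o).round(3))"
```

```text
clock: 27.62
position: [0.5371, -0.2278, 0.0993]
ee_rot: [0.685, 0.728, -0.001, 0.0]
ft_force: [-3.0, -2.1, 1.3]
grip_width: 0.271
grasp_force: 80.2
[ 0.08  0.36  0.3   1.74 -0.11  1.06  0.47] [-0.42  0.98  0.05]
[[-0.06   0.998 -0.002  0.537]
 [ 0.998  0.06  -0.002 -0.228]
 [-0.002 -0.002 -1.     0.099]
 [ 0.     0.     0.     1.   ]]
```

```bash
python3 -m crank '[[[2,-0.04,-0.03,0,0,0,-9],[2,0,0,0,0,0,-9],[2,0,0,0,0,0,-9],[2,0,0,0,0,0,-9],[2,0,0,0,0,0,-9],[2,0,0,0,0,0,-9],[2,0,0,0,0,0,-9],[2,0,0,0,0,0,-9],[2,0,0,0,0,0,-9],[2,0,0,0,0,0,-4],[2,0,0,0,0,0,0]]]' 80
cat > st.py <<'E'
from h import *
o=manip.get_obs();print(o['joint_pos'].round(2),o['torque'].round(2),o['ft_force'].round(1));M=T(o);print("yaw x",np.rad2deg(np.arctan2(M[1,0],M[0,0])).round(1),M[:3,3].round(4))
p,P,c,W=cloud("top")
m=(P[...,2]>.085)&(P[...,2]<.11)&(P[...,1]<-.13)&(P[...,1]>-.2)&(P[...,0]>.4)
print("panel top",m.sum(),cv2.minAreaRect(P[m][:,:2].astype(np.float32)))
E
python3 st.py
```

```text
clock: 29.0
position: [0.5372, -0.2272, 0.0993]
ee_rot: [0.997, 0.075, -0.001, -0.001]
ft_force: [-3.1, 2.6, 2.4]
grip_width: 0.276
grasp_force: 80.3
[-0.13  0.39  0.55  1.75 -0.23  1.07 -0.92] [0.4  0.82 0.07] [-3.1  2.6  2.4]
yaw x 8.7 [ 0.5372 -0.2272  0.0993]
panel top 544 ((0.531676709651947, -0.16836556792259216), (0.159498929977417, 0.018839823082089424), 5.44606876373291)
```

```bash
python3 -m crank '[[[2,0,0,0,0,0,-4],[2,0,0,0,0,0,-4],[2,0,0,0,0,0,-4],[2,0,0,0,0,0,0],[2,0,0,0,0,0,0]]]' 80
python3 st.py
```

```text
clock: 29.68
position: [0.5374, -0.2272, 0.0993]
ee_rot: [1.0, -0.03, -0.001, -0.001]
ft_force: [-3.6, 4.1, 3.5]
grip_width: 0.274
grasp_force: 80.5
[-0.16  0.39  0.59  1.75 -0.25  1.07 -1.11] [0.83 0.88 0.04] [-3.6  4.1  3.5]
yaw x -3.4 [ 0.5374 -0.2272  0.0993]
panel top 542 ((0.5318663120269775, -0.16877293586730957), (0.15958379209041595, 0.018969114869832993), 5.801698684692383)
```

```bash
python3 -m crank '[[[2,0,0,0,0,0,-3],[2,0,0,0,0,0,-3],[2,0,0,0,0,0,-3],[2,0,0,0,0,0,0],[2,0,0,0,0,0,0]]]' 80
python3 st.py
```

```text
clock: 30.35
position: [0.5375, -0.2271, 0.0992]
ee_rot: [0.994, -0.108, -0.001, -0.001]
ft_force: [-1.7, 4.4, 3.0]
grip_width: 0.273
grasp_force: 80.5
[-0.18  0.4   0.62  1.75 -0.26  1.07 -1.26] [1.32 0.69 0.21] [-1.7  4.4  3. ]
yaw x -12.4 [ 0.5375 -0.2271  0.0992]
panel top 550 ((0.5318101644515991, -0.1689029037952423), (0.15939730405807495, 0.019402066245675087), 5.947760105133057)
```

At the stop: torque has risen to 0.21 N m and the panel has moved 6.0 mm. I'll unload, pull the driver out and carry it to the block.

```bash
python3 -m crank '[[[2,0,0,0,0,0,5],[2,0,0,0,0,0,4],[2,0,0,1,0,0,0],[2,0,0,2,0,0,0],[2,0,0,3,0,0,0],[2,0,0,5,0,0,0],[2,0,0,4,0,0,0],[2,-0.55,3.9,0,0,0,0],[2,-0.55,3.9,0,0,0,0],[2,-0.55,3.9,0,0,0,0],[2,-0.55,3.9,0,0,0,0],[2,-0.55,3.9,0,0,0,0],[2,-0.55,3.9,0,0,0,0],[2,-0.6,3.9,0,0,0,0],[2,0,0,-3,0,0,0],[2,0,0,-4,0,0,0],[2,0,0,-1.5,0,0,0],[2,0,0,0,0,0,0],[2,0,0,0,0,0,0]]]' 60
python3 m6.py; python3 st.py | tail -1
```

```text
clock: 32.78
position: [0.4994, 0.0453, 0.1658]
ee_rot: [1.0, -0.032, 0.0, -0.001]
ft_force: [0.1, -0.0, -1.2]
grip_width: 0.269
grasp_force: 79.9
[-0.57  0.1   0.42  1.89 -0.05  1.16 -1.77]
[[ 9.980e-01 -6.320e-02  1.000e-03  4.994e-01]
 [-6.320e-02 -9.980e-01  1.100e-03  4.530e-02]
 [ 9.000e-04 -1.100e-03 -1.000e+00  1.658e-01]]
150 225 289 [527.1  41.7  50.3]
153 225 289 [524.7  41.6  50. ]
156 225 289 [522.4  42.   50.1]
159 225 289 [520.   42.2  50.1]
162 225 289 [517.6  42.6  50. ]
165 225 289 [515.2  42.4  50.1]
168 225 289 [512.7  42.6  50. ]
171 225 289 [510.3  42.7  50.1]
174 225 289 [507.8  42.9  50. ]
177 225 289 [505.3  42.6  50.1]
180 225 289 [502.8  42.3  49.9]
183 225 289 [500.2  41.9  49.8]
186 225 289 [497.8  42.5  50.1]
189 225 288 [495.2  43.5  49.7]
192 225 289 [493.8  43.6  53.2]
195 225 289 [491.6  43.9  54.1]
198 225 289 [489.3  44.   54.8]
201 225 289 [489.5  44.   62.7]
204 225 289 [488.9  44.   67.9]
207 225 289 [487.5  44.1  70.5]
210 225 289 [486.1  44.4  73.2]
213 225 289 [500.9  43.  117.3]
216 225 289 [501.5  43.1 123.6]
219 225 289 [501.5  43.2 128.1]
222 225 289 [502.1  43.2 134. ]
225 225 289 [502.   43.2 138.1]
panel top 545 ((0.5316554307937622, -0.1689317524433136), (0.1589931696653366, 0.019225530326366425), 5.5823869705200195)
```

Run:
```python
from h import *
z=np.load("w6.npz");P,W,p=z["P"],z["W"],z["p"]; c=eyes.camera_params("wrist")
for r in range(186,228,3):
    m=np.zeros(512,bool); m[215:295]=True; m&=(P[r,:,2]>.085)
    if m.any(): k=np.where(m)[0]; print(r,k[0],k[-1],(P[r,k].mean(0)*1000).round(1))
pc=np.linalg.inv(W)@[.498,.0458,.05,1]; u,v=c["fx"]*pc[0]/pc[2]+c["cx"],c["fy"]*pc[1]/pc[2]+c["cy"];print("hole px",u,v)
```

```text
192 253 257 [508.   44.5  97. ]
195 253 257 [508.   44.5 103.3]
198 253 257 [508.1  44.5 109.6]
201 249 261 [507.5  44.5 113.5]
204 247 263 [507.1  44.5 117.9]
207 246 264 [506.9  44.3 122.6]
210 246 264 [507.   44.5 127.8]
213 233 276 [513.9  44.2 150.1]
216 232 277 [513.8  44.3 153.9]
219 232 278 [513.9  44.1 158. ]
222 231 279 [513.8  44.1 161.4]
225 230 279 [513.8  44.5 165.1]
hole px 254.15646182823653 185.97962894878157
```

```bash
python3 -m crank '[[[2,-0.4,0.1,-1,0,0,0],[2,0,0,-3,0,0,0],[2,0,0,0,0,0,0],[2,0,0,-0.4,0,0,0],[2,0,0,-0.4,0,0,0],[2,0,0,-0.4,0,0,0],[2,0,0,0,0,0,0]]]'
```

```text
clock: 33.75
position: [0.4942, 0.0464, 0.1121]
ee_rot: [1.0, -0.031, -0.001, -0.0]
ft_force: [-0.2, -0.1, -1.5]
grip_width: 0.269
grasp_force: 79.9
```

```bash
python3 -m crank '[[[2,0.1,0,-0.3,0,0,0],[2,0,0,-0.5,0,0,0],[2,0,0,-0.5,0,0,0],[2,0,0,-0.5,0,0,0],[2,0,0,-0.5,0,0,0],[2,0,0,-0.3,0,0,0],[2,0,0,0,0,0,0]]]'
```

```text
clock: 34.62
position: [0.4952, 0.0464, 0.086]
ee_rot: [1.0, -0.031, -0.001, -0.0]
ft_force: [-0.1, -0.3, -0.7]
grip_width: 0.27
grasp_force: 79.9
```

```bash
python3 -m crank '[[[2,0,0,-0.2,0,0,0],[2,0,0,0,0,0,0],[3.5,0,0,0,0,0,0],[5,0,0,0,0,0,0],[6,0,0,0,0,0,0],[6,0,0,0,0,0,0],[6,0,0,2,0,0,0],[6,0,0,4,0,0,0],[6,0,0,5,0,0,0],[6,0,0,5,0,0,0],[6,-2,0,0,0,0,0],[6,0,0,0,0,0,0],[6,0,0,0,0,0,0],[6,0,0,0,0,0,0]]]'
python3 - <<'E'
from h import *
o=manip.get_obs();print(o["position"].round(3),o["grasp_force"])
p,P,c,W=cloud("wrist"); s,S,_,_=cloud("side"); np.savez("w7.npz",p=p,P=P)
m=(abs(P[...,0]-.497)<.03)&(abs(P[...,1]-.046)<.03)&(P[...,2]>.122)&(P[...,2]<.15); H=P[m]; print(m.sum(),H.mean(0).round(4),np.median(H[:,2]),cv2.minAreaRect(H[:,:2].astype(np.float32)))
cv2.imwrite("pics/end.png",np.hstack([cv2.resize(p[...,::-1],(400,300)),cv2.resize(s[...,::-1],(400,300))]))
E
python3 st.py | tail -1
```

```text
clock: 36.38
position: [0.4755, 0.0463, 0.2437]
ee_rot: [1.0, -0.031, -0.001, 0.0]
ft_force: [-0.4, -0.2, -0.4]
grip_width: 0.701
grasp_force: 0.0
[0.476 0.046 0.244] 0.0
920 [0.499  0.051  0.1295] 0.12971182629778408 ((0.49813395738601685, 0.05086962506175041), (0.02384216897189617, 0.02428499050438404), 86.26069641113281)
panel top 83 ((0.5342600345611572, -0.1770959049463272), (0.15690580010414124, 0.012347235344350338), 10.10097599029541)
```

View pics/end.png

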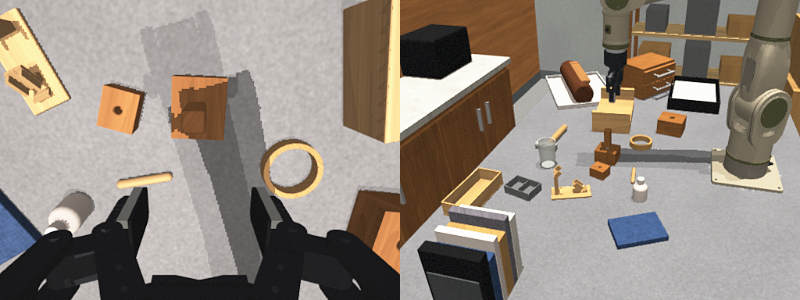

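The end view shows the driver standing in the middle block at (192,118) wrist and (607,145) side, let go with its butt at 0.130 m and leaning about 0.04 rad. The other things look undisturbed. The last panel reading was blocked by the arm, but with the blade out of the slot it had read home.

```bash
python3 -c "
from workcell import job; print(job.hand_in())"
```

```text
the job is handed in; nothing more can be done
None
```

The job is handed in: the end panel measured home (about 6 mm), and the screwdriver stands let go in the middle block; the hand-in gave no verdict.

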